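# Load the battery discharge station and draw down its shield with the hook stick

### The job

Lay every loose battery pack flat on the open station's deck, each on its own printed outline of the pinwheel, then hook the insulated stick into the pull ring and draw the raised shield gently all the way down over them, touching the shield with nothing but the hook. Only once the shield is shut, turn the dial up until its pointer stands at the steel set marker; lay the stick back along the middle of its mat, and leave the jar, screwdriver and heat pipe where they are.

Things in the scene. Friction and masses are not known exactly. Their poses are not given: they have to be found in the camera images.
- station: battery discharge station, fixed: a grey tray with 6 mm walls up to 54 mm above the table, an aluminium deck inside at 14 mm, a hinged clear shield and a dial pod. Origin on the table under the pinwheel's middle; x to the back (hinge), -x to the front, z up. Inner wall faces at x = -108, +136 mm, y = -118, +118 mm. Pod 90 x 100 mm, 40 mm high, centred at x = -160, y = -75 mm.
- place0 (a point): centre of the printed pack outline (100 x 50 mm) at the -y side of the station's deck, in its plane (14 mm above the table); x lies along the outline's length. The four outlines form a pinwheel with 6 mm between neighbours and an open square of about 56 mm in the middle, over the vent grille
- place1 (a point): centre of the printed pack outline (100 x 50 mm) at the back (hinge side) of the station's deck, in its plane (14 mm above the table); x lies along the outline's length. The four outlines form a pinwheel with 6 mm between neighbours and an open square of about 56 mm in the middle, over the vent grille
- place2 (a point): centre of the printed pack outline (100 x 50 mm) at the +y side of the station's deck, in its plane (14 mm above the table); x lies along the outline's length. The four outlines form a pinwheel with 6 mm between neighbours and an open square of about 56 mm in the middle, over the vent grille
- place3 (a point): centre of the printed pack outline (100 x 50 mm) at the front of the station's deck, in its plane (14 mm above the table); x lies along the outline's length. The four outlines form a pinwheel with 6 mm between neighbours and an open square of about 56 mm in the middle, over the vent grille
- shield_hinge (a joint): angle of the shield in rad: 0 shut (lying level on the tray), about 2.0 to 2.15 at the start (raised, leaning back past upright). The hinge is stiff: the shield stays at whatever angle it is left and must be drawn all the way down to the stop at 0 (2 to 6 N at the ring).
- shield: the clear panel in an aluminium frame, 264 mm from hinge to free edge, 248 mm wide, 9 mm thick, with a steel pull ring at the middle of its free edge. Origin on the middle of the hinge line; its -x axis runs from the hinge to the free edge and ring, its y is parallel to the hinge. Only the hook may touch it.
- shield_eye (a point): centre of the pull ring at the shield's free edge, 289 mm from the hinge line: a ring of 8 mm bar with a 40 mm opening, standing square to the hinge, so that its hole runs parallel to the hinge (the station's y) at every shield angle. When shut it is 58 mm above the table and 25 mm in front of the tray.
- hinge_line (a point): middle of the hinge line, 58 mm above the table, 150 mm behind the station's origin; the hinge runs along the station's y.
- dial (a joint): angle of the dial in rad: 0 is off, grows as it is turned clockwise seen from above, up to 3.6; turns lightly and stays.
- dial_grip (a point): point on the dial's axis at the height to grip, 70 mm above the table. The dial is a black disc (52 mm across) with an upright grip bar 48 mm long, 14 mm thick, its top 78 mm and its foot 50 mm above the table.
- dial_pointer (a point): point on the dial's white pointer line, 32 mm from the axis; the grip bar lies along the line from the axis to this point.
- dial_marker (a point): the same point of the dark steel set marker, a small rider on the scale round the dial, 32 mm from the axis; it is left where it is (1.1 to 2.3 rad clockwise from off).
- stick: insulated hook stick, 300 mm, 0.22 kg: yellow 20 mm rod, orange grip in the middle (130 long, 34 wide, 24 mm high), steel hook of 10 mm bar at one end. Origin under the grip's middle, by the centre of mass; x along the rod to the hook, z up as it lies; rod axis 12 mm above the origin. At x = 150 mm the hook turns aside to -y: a prong ending 42 mm off the axis, leaning back to x = 142 mm.
- stick_prong (a point): middle of the hook's prong (146 mm along x, 22 mm to -y from the stick's origin, 12 mm above it).
- mat: the flat mat the stick belongs on, 320 x 130 x 4 mm, fixed; origin at the centre of its underside, x along its length.
- pack1: a black hard-case battery pack with a paper label on top, 100 x 50 x 34 mm, 0.2 to 0.4 kg; origin at the centre of its underside, x along its 100 mm length, z up. Some of the four packs may be absent (None).
- pack2: a black hard-case battery pack with a paper label on top, 100 x 50 x 34 mm, 0.2 to 0.4 kg; origin at the centre of its underside, x along its 100 mm length, z up. Some of the four packs may be absent (None).
- pack3: a black hard-case battery pack with a paper label on top, 100 x 50 x 34 mm, 0.2 to 0.4 kg; origin at the centre of its underside, x along its 100 mm length, z up. Some of the four packs may be absent (None).
- pack4: a black hard-case battery pack with a paper label on top, 100 x 50 x 34 mm, 0.2 to 0.4 kg; origin at the centre of its underside, x along its 100 mm length, z up. Some of the four packs may be absent (None).
- jar: glass jar with a steel lid, 68 mm across, 85 mm high, loose bystander; origin at the centre of its foot.
- screwdriver: screwdriver 150 mm long lying on the table, 26 mm thick, loose bystander; origin under its middle, x along it.
- heat_pipe: copper heat pipe with fan, about 190 x 75 x 15 mm, lying loose, bystander; origin near its middle.

How it is judged:
By the outcome, as a careful person would: the job done as asked, in the order asked, and still so for the second after the job is handed in, with the robot touching nothing.
Of pack1, pack2, pack3, pack4 only 3 to 4 are there at a start; the rules pass over those that are not, and their reading is None.
At some moment in a run one of stick may be knocked a few centimetres aside while the robot is not near it.
Once in a run the grip may slacken for a moment while it holds something.
It also fails if it takes over 210 s, if anything falls off the work surface, if the arm or the gripper's body presses on something with over 40 N, if the wrist force passes 120 N, or if a joint passes its speed limit or range.

### The arm

A 7-joint arm with a two-finger parallel gripper is mounted at the origin on the work surface. World frame = base frame: x ahead of the robot, y to its left, z up, the work surface at z = 0. Lengths are in mm, angles in rad, forces in N, time in s.
With the tool pointing down it reaches from about 400 to 875 mm from the base axis. Payload 4.4 kg.
Tool frame: the origin (TCP) lies midway between the tips of the shut fingers; the grasp point (between the pads) lies 19 mm behind it (ctrl.grip_point_offset is the distance from the TCP to the grasp point, in mm); z points along the fingers, y is the line along which they close (so a half turn about z gives the same grasp; the last joint's range is limited). The gripper opens to 85 mm and grips with 20 to 120 N. Pads are 22 mm wide; open, the fingers measure 114 mm over their backs; the gripper's body (76 mm by 85 mm) begins 54 mm behind the grasp point. The pads swing forward as they close: fully open they stand 13 mm farther back than shut.
Start: joints at [1.035, 0.628, 0.038, 1.517, -0.027, 0.996, -0.02], TCP at [294.288, -579.579, 231.313] pointing down, gripper open.
Joint ranges: [-3.06, 3.06], [-0.37, 2.12], [-1.25, 1.32], [0.18, 2.47], [-1.1, 4.24], [0.23, 1.98], [-2.94, 2.94]. Speed limits (rad/s): [2.57, 2.57, 3.14, 3.14, 3.14, 3.14, 3.14].

### API

Orientations are given as [roll, pitch, yaw] about the fixed x, y, z axes, in that order (R = Rz(yaw) Ry(pitch) Rx(roll)).
In Python, from cell import ctrl gives the robot as it stands.
- The arm moves only by the shell command python3 nudge.py 'ROWS'. ROWS is a JSON list of rows, 1 to 12 of them, each of 7 numbers: dx, dy, dz in mm, then a rotation vector rx, ry, rz in rad, then the finger opening in mm; each row shifts and turns the commanded pose from where the row before left it, along the tool's axes as they then stand; what a row does not reach is not made up. A row lasts 1/10 s, in which the tool goes at most 50 mm and 0.15 rad, less where a joint would pass 70% of its speed; a pose out of reach is approached as far as the arm can. The fingers move at their own pace and stop on an object; the grip force is fixed at half the most. Time passes only in rows, so rows that do not move let the fingers close. It prints the time, the measured TCP pose, the force, the opening and the grip force at its end.
- ctrl.read_state(): the state, without advancing time (a new reading comes with each control period).
- ctrl.get_image(name): name is "scene" or "top"; returns the picture (400x640x3 uint8, blue, green, red); there is no depth.
- ctrl.calibration(name): a dict with "fx", "fy", "cx", "cy" (pixels), "k1" (the pictures are not rectified: a ray, as slopes to the right and down, at radius r is drawn at 1 + k1 r^2 times it, then the intrinsics apply), "rvec" (rotation vector, rad) and "tvec" (3), from world to camera coordinates, as OpenCV has them. Camera axes: x right, y down, z forward; pixel columns grow to the right and rows downward; lengths in mm; the calibration is good to about 2 mm. A picture is of the moment at which its call begins. calibration takes no time and is no camera call.
- ctrl.finish_job(): hands the job in; it is judged then, once.
The state is a dict: "clock": time; "qpos": joint angles; "qd": joint speeds; "tau": joint torques, N m; "eef_pos": TCP position; "tool_rot": TCP orientation; "force": force on the tool from outside, world axes, zero at the start; "torque": the same for the moment, N m; "width": finger opening in mm; "gripper_force": force on a finger pad.
Only numpy, scipy, OpenCV 4.12 (cv2) and the standard library are available. Lean on these libraries where they do the work, as an engineer would, in place of code of your own. Each camera call takes 0.05 s, during which the arm holds its last target. There are 200 camera calls.

## Working session

There is one attempt and no reset: what is moved stays moved. The work goes in short steps, Python scripts to look and compute and a shell command to move; the robot and the scene stay as the last step left them, time stands still between calls to the robot, and variables do not carry over. Pictures are saved under pics/ and viewed, at most 14 in all, crops included, and the job is handed in when it is done.

```bash
ls; mkdir -p pics; python3 - <<'E'
from cell import ctrl
import cv2
for n in ("scene","top"):
    cv2.imwrite(f"pics/{n}0.png",ctrl.get_image(n)); print(n,ctrl.calibration(n))
print(ctrl.read_state(), ctrl.grip_point_offset)
E
```

```text
cell.py
nudge.py
pics
scene {'fx': 378.4401433828987, 'fy': 378.4401433828987, 'cx': 324.0952945427491, 'cy': 205.61467413540782, 'k1': -0.033899559097606044, 'rvec': array([ 2.08386072,  0.65703051, -0.36275281]), 'tvec': array([-438.26718912, -186.25077481, 1524.67567554])}
top {'fx': 398.314382124483, 'fy': 398.314382124483, 'cx': 318.1763393614124, 'cy': 192.22832350113458, 'k1': -0.023668660552326033, 'rvec': array([ 2.17602389, -2.12320542,  0.1383006 ]), 'tvec': array([-100.6916861 ,  594.64314239, 1210.022016  ])}
{'clock': 0.1, 'qpos': array([ 1.03520323,  0.62931008,  0.03839745,  1.5182695 , -0.02697609,
        0.99631243, -0.02001942]), 'qd': array([-0.00051835, -0.00228176, -0.00145205, -0.00162319, -0.00083442,
       -0.00161389,  0.00078925]), 'tau': array([ 2.51920326e-03, -5.64537048e+01,  1.23043556e+00, -1.93974048e+01,
        1.13019190e-02,  5.46127048e-03, -2.72267056e-05]), 'eef_pos': array([ 294.04247876, -579.04723213,  230.44313418]), 'tool_rot': array([-3.13980998e+00,  1.35833593e-05,  4.69824930e-01]), 'force': array([ 0.16501798, -0.40039627, -0.66926031]), 'torque': array([ 0.00726279, -0.01746205,  0.01027085]), 'gripper_force': 0.0, 'width': 85.69603650128815} 18.700000000000003
```
View pics/scene0.png

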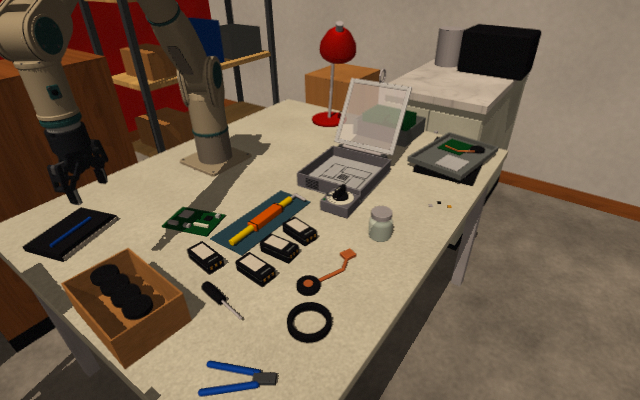

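View pics/top0.png

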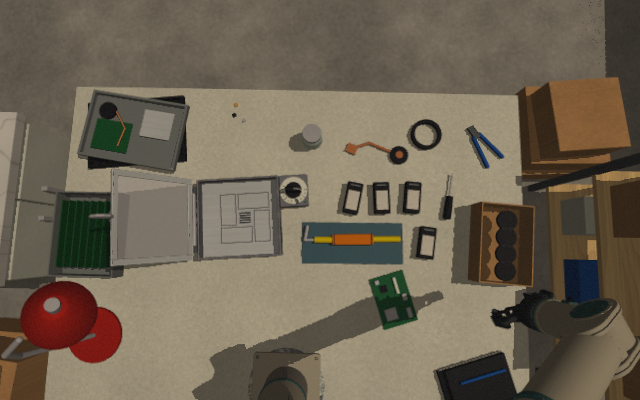

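The scene shows 4 packs, which the top view puts at about (353,198), (382,198), (412,197) and (427,242). The station is at (238,218) with its hinge to the left (+y), the dial at (292,190), and the stick on the mat at (352,240) with its hook to the left.

```bash
cat > h.py <<'E'
import numpy as np, cv2
from cell import ctrl
from scipy.spatial.transform import Rotation as R
def cal(n):
    c=ctrl.calibration(n); K=np.array([[c['fx'],0,c['cx']],[0,c['fy'],c['cy']],[0,0,1.]])
    # model: distorted = u*(1+k1 r^2) -> OpenCV k1
    return K,np.array([c['k1'],0,0,0,0.]),c['rvec'],c['tvec']
def ray(n,px):
    K,d,rv,tv=cal(n); u=cv2.undistortPoints(np.array(px,float).reshape(-1,1,2),K,d).reshape(-1,2)
    M=cv2.Rodrigues(rv)[0]; return -M.T@tv,(np.c_[u,np.ones(len(u))])@M
def plane(n,px,z):
    o,d=ray(n,px); return o+d*((z-o[2])/d[:,2])[:,None]
def tri(pa,pb):
    o1,d1=ray('top',[pa]);o2,d2=ray('scene',[pb]);d1=d1[0]/np.linalg.norm(d1);d2=d2[0]/np.linalg.norm(d2)
    s=np.linalg.lstsq(np.c_[d1,-d2],o2-o1,rcond=None)[0];a=o1+s[0]*d1;b=o2+s[1]*d2
    return (a+b)/2,np.linalg.norm(a-b)
def proj(n,P):
    K,d,rv,tv=cal(n);return cv2.projectPoints(np.array(P,float).reshape(-1,1,3),rv,tv,K,d)[0].reshape(-1,2)
def snap(n,name,box=None,s=1):
    im=ctrl.get_image(n);cv2.imwrite(f'pics/{name}_raw.png',im)
    if box: x0,y0,x1,y1=box; im=cv2.resize(im[y0:y1,x0:x1],None,fx=s,fy=s,interpolation=cv2.INTER_CUBIC)
    cv2.imwrite(f'pics/{name}.png',im)
def to(xyz,yaw=None,rpy=None):
    """print displacement in the tool's axes to reach world TCP xyz / orientation"""
    s=ctrl.read_state();T=R.from_euler('xyz',s['tool_rot']);G=R.from_euler('xyz',rpy if rpy is not None else [np.pi,0,yaw])
    print('tool d',np.round(T.inv().apply(np.array(xyz)-s['eef_pos']),1),'rotvec',np.round((T.inv()*G).as_rotvec(),3))
E
python3 - <<'E'
from h import *
im=cv2.imread('pics/top0.png')
cv2.imwrite('pics/c1.png',cv2.resize(im[165:275,185:325],None,fx=5.5,fy=5.4,interpolation=cv2.INTER_CUBIC))
cv2.imwrite('pics/c2.png',cv2.resize(im[170:270,295:455],None,fx=5,fy=5,interpolation=cv2.INTER_CUBIC))
E
```

View pics/c1.png

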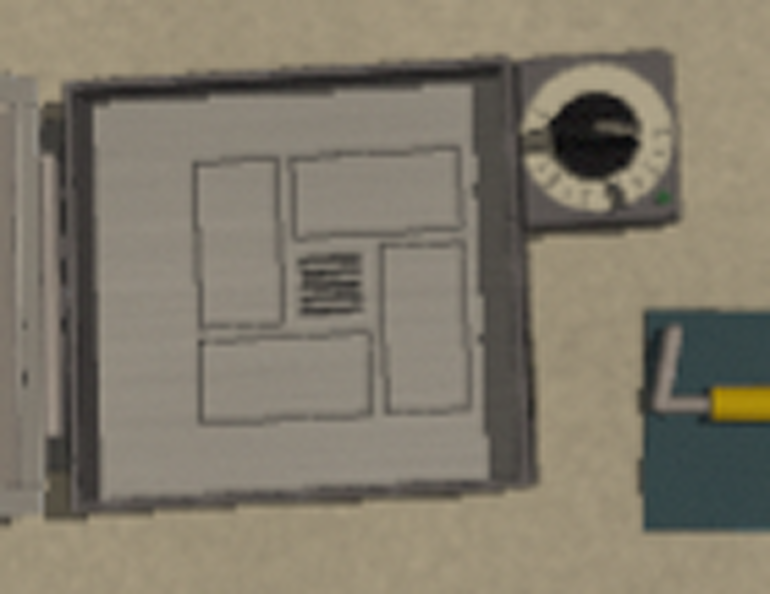

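View pics/c2.png

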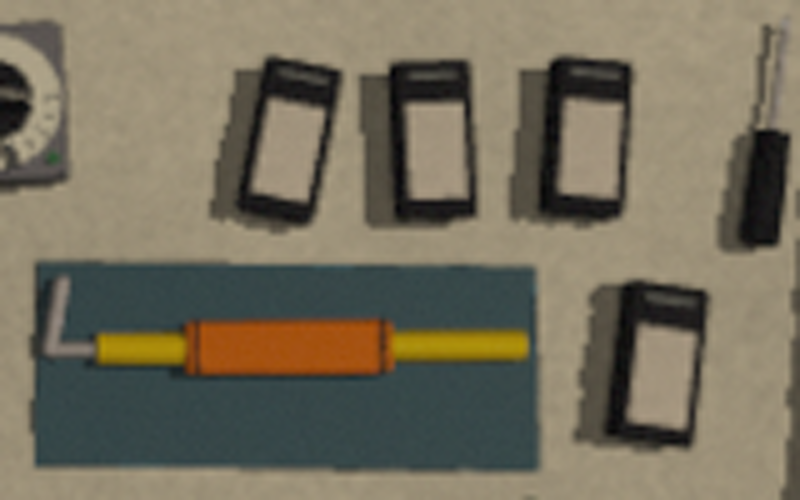

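```bash
cat > meas.py <<'E'
from h import *
def fit(obs,mod):
    mod=np.array(mod,float);mo,oo=mod.mean(0),obs.mean(0);H=(mod-mo).T@(obs-oo)
    a=np.arctan2(H[0,1]-H[1,0],H[0,0]+H[1,1]);M=np.array([[np.cos(a),-np.sin(a)],[np.sin(a),np.cos(a)]])
    t=oo-M@mo;return t,a,obs-(mod@M.T+t)
E
python3 - <<'E'
from meas import *
def c1(p): return (np.array(p)+.5)/[5.5,5.4]+[185,165]-.5
def c2(p): return (np.array(p)+.5)/5+[295,170]-.5
def corners(cx,cy,lx,ly): # order image TL,TR,BR,BL : st x = image left, st y = image down
    return [(cx+lx/2,cy-ly/2),(cx-lx/2,cy-ly/2),(cx-lx/2,cy+ly/2),(cx+lx/2,cy+ly/2)]
px=[(193,161),(278,157),(284,324),(202,328),(290,158),(458,147),(463,228),(296,239),(380,246),(464,241),(470,409),(388,413),(198,341),(369,331),(373,413),(202,423)]
mod=corners(53,-28,50,100)+corners(-28,-53,100,50)+corners(-53,28,50,100)+corners(28,53,100,50)
w=plane('top',c1(px),14)[:,:2]
t,a,r=fit(w,mod);print('station',t,a,'rms',np.sqrt((r**2).mean()),abs(r).max())
M=np.array([[np.cos(a),-np.sin(a)],[np.sin(a),np.cos(a)]])
for n,p in (('p0',(-28,-53)),('p1',(53,-28)),('p2',(28,53)),('p3',(-53,28)),('dial',(-160,-75)),('hinge',(150,0)),('eyeshut',(-139,0))):print(n,M@p+t)
P=dict(A=[(268,57),(341,72),(313,222),(240,207)],B=[(392,62),(468,60),(475,215),(398,218)],C=[(555,60),(631,60),(624,215),(545,213)],D=[(630,284),(706,293),(690,445),(610,432)])
for k,v in P.items():
    w=plane('top',c2(v),34)[:,:2];t,a,r=fit(w,[(50,25),(50,-25),(-50,-25),(-50,25)]);print(k,t,a,abs(r).max(),np.linalg.norm(w[0]-w[3]),np.linalg.norm(w[0]-w[1]))
w=plane('top',c2([(36,262),(536,266),(538,468),(36,466)]),4)[:,:2];t,a,r=fit(w,[(160,-65),(-160,-65),(-160,65),(160,65)]);print('mat',t,a,abs(r).max())
# stick
im=cv2.imread('pics/top0.png');h=cv2.cvtColor(im,cv2.COLOR_BGR2HSV)
for nm,lo,hi in(('orange',(5,150,80),(17,255,255)),('yellow',(20,150,80),(35,255,255))):
    m=cv2.inRange(h,lo,hi);m[:215]=0;m[265:]=0;m[:,:295]=0;m[:,410:]=0
    ys,xs=np.nonzero(m);w=plane('top',np.c_[xs,ys],18 if nm=='orange' else 16)[:,:2];c=w.mean(0);u=np.linalg.svd(w-c)[2][0];print(nm,len(xs),c,u,np.ptp((w-c)@u),((w.max(0)+w.min(0))/2))
print('hook elbow/tip',plane('top',c2([(50,350),(63,278)]),16))
# label checks
m=cv2.inRange(h,(0,0,110),(179,80,255))
g=cv2.cvtColor(im,cv2.COLOR_BGR2GRAY)
for c in [(353,202),(382,201),(412,200),(427,246)]:
    mm=np.zeros(g.shape,np.uint8);f=g.copy();ff=np.zeros((402,642),np.uint8);cv2.floodFill(f,ff,c,255,25,25,cv2.FLOODFILL_FIXED_RANGE|cv2.FLOODFILL_MASK_ONLY|255<<8|4)
    ys,xs=np.nonzero(ff[1:-1,1:-1]);w=plane('top',np.c_[xs,ys],34)[:,:2];u=np.linalg.svd(w-w.mean(0))[2][0];print('label',len(xs),w.mean(0),np.arctan2(u[1],u[0]))
E
```

```text
station [514.4275231  145.13476446] 1.6551025716635817 rms 1.0287496640612617 2.2393454048255705
p0 [569.59706428 121.69715097]
p1 [537.86513659 200.30430564]
p2 [459.25798192 168.57237794]
p3 [490.98990962  89.96522328]
dial [602.63417399  -7.98148791]
hinge [501.79656131 294.60201439]
eyeshut [526.13221437   6.62844618]
A [ 583.85301535 -195.03215589] -0.17163472569999597 2.0877951363250418 96.92499668148174 47.039441097246815
B [ 586.5258011  -284.81164491] 0.0476272720725804 1.075276971732876 98.88379027332587 48.15005824240067
C [ 590.00961819 -382.80591273] -0.04680196907262137 2.775606580869521 97.4651371264226 48.19295227371757
D [ 449.3685727  -425.63927642] -0.12695432873198342 4.148811614220051 92.51403634734976 47.6540177174601
mat [ 443.06841325 -196.86888036] 1.5892090785132882 1.6279805824084121
orange 448 [ 454.15314953 -196.87177537] [ 0.0281192  -0.99960458] 129.26576043630845 [ 454.16165512 -197.36280306]
yellow 271 [ 455.25104978 -223.36855166] [ 0.03734195 -0.99930255] 271.014340396115 [ 454.53761338 -211.73275016]
hook elbow/tip [[448.63169783 -46.89026385  16.        ]
 [494.07644017 -53.79177518  16.        ]]
label 198 [ 576.70048355 -193.78247862] 2.964151421252129
label 201 [ 578.80981256 -287.04290365] 3.1311098121714616
label 194 [ 582.67985919 -383.52869041] 3.052744206327393
label 198 [ 440.75133328 -427.43311457] 3.0092394990229354
```

```bash
cat > plan.py <<'E'
from h import *
def plan(wps, start=None):
    """wps: (x,y,z,yaw); tool down; turn first, then shift along the turned axes"""
    s=ctrl.read_state();p=np.array(s['eef_pos']);y=s['tool_rot'][2]
    if start is not None:p=np.array(start[:3]);y=start[3]
    for w in wps:
        dy=(w[3]-y+np.pi)%(2*np.pi)-np.pi;y=w[3];d=np.array(w[:3])-p;p=np.array(w[:3])
        c,sn=np.cos(y),np.sin(y);v=np.array([c*d[0]+sn*d[1],sn*d[0]-c*d[1],-d[2]])
        print('rz',round(-dy,3),'d',np.round(v,1),'n>=',int(np.ceil(max(np.linalg.norm(v)/50,abs(dy)/.15))))
E
python3 - <<'E'
from plan import *
g=(464.5,-429.3)
plan([(*g,120,-.13),(*g,2,-.13)],(294.288,-579.579,231.313,.47))
E
```

```text
rz 0.6 d [ 149.3 -171.1  111.3] n>= 6
rz -0.0 d [  0.  -0. 118.] n>= 3
```

```bash
python3 nudge.py '[[0,0,0,0,0,0.15,72],[0,0,0,0,0,0.15,72],[0,0,0,0,0,0.15,72],[0,0,0,0,0,0.15,72],[24.9,-28.5,18.5,0,0,0,72],[24.9,-28.5,18.5,0,0,0,72],[24.9,-28.5,18.5,0,0,0,72],[24.9,-28.5,18.5,0,0,0,72],[24.9,-28.5,18.5,0,0,0,72],[24.8,-28.6,18.8,0,0,0,72],[0,0,0,0,0,0,72],[0,0,0,0,0,0,72]]'
python3 - <<'E'
from plan import *
g=(464.5,-429.3)
plan([(*g,120,-.13),(*g,2,-.13)]);print(ctrl.read_state()['tool_rot'])
E
```

```text
clock: 1.3
eef_pos: [465.0, -427.8, 119.0]
tool_rot: [-3.14, 0.002, -0.127]
force: [-0.8, -0.7, -0.1]
width: 71.8
gripper_force: 0.0
rz 0.003 d [-0.3  1.5 -1. ] n>= 1
rz -0.0 d [  0.  -0. 118.] n>= 3
[-3.14035847e+00  1.64405991e-03 -1.27414635e-01]
```

```bash
python3 nudge.py '[[0,1,39,0,0,0,72],[0,0,39,0,0,0,72],[0,0,25,0,0,0,72],[0,0,13,0,0,0,72],[0,0,0,0,0,0,72],[0,0,0,0,0,0,40],[0,0,0,0,0,0,40],[0,0,0,0,0,0,40],[0,0,0,0,0,0,40],[0,0,0,0,0,0,40]]'
python3 nudge.py '[[0,0,0,0,0,0,40],[0,0,-20,0,0,0,40],[0,0,-40,0,0,0,40],[0,0,-40,0,0,0,40],[0,0,-20,0,0,0,40],[0,0,0,0,0,0,40]]'
python3 - <<'E'
from plan import *
s=ctrl.read_state();print(s['eef_pos'],s['tool_rot'])
snap('top','held1',(380,190,480,290),5)
M=lambda p:(514.43+np.cos(1.655)*p[0]-np.sin(1.655)*p[1],145.13+np.sin(1.655)*p[0]+np.cos(1.655)*p[1])
g=M((-28+16,-53));print(g)
plan([(*s['eef_pos'],1.655),(*g,120,1.655),(*g,17,1.655)])
E
```

```text
clock: 2.3
eef_pos: [465.4, -431.6, 6.0]
tool_rot: [3.139, -0.003, -0.13]
force: [-0.5, 0.4, 7.1]
width: 49.1
gripper_force: 64.6
clock: 2.9
eef_pos: [466.1, -431.9, 127.6]
tool_rot: [3.138, -0.006, -0.13]
force: [0.5, -0.3, -3.9]
width: 49.1
gripper_force: 63.9
[ 466.13572967 -431.88395691  127.57562433] [ 3.13772359 -0.00575615 -0.13001921]
(np.float64(568.2514695882444), np.float64(137.63003924265772))
rz -1.785 d [-1.4  1.  -2.3] n>= 12
rz -0.0 d [558.9 149.7   7.6] n>= 12
rz -0.0 d [  0.   0. 103.] n>= 3
```

View pics/held1.png

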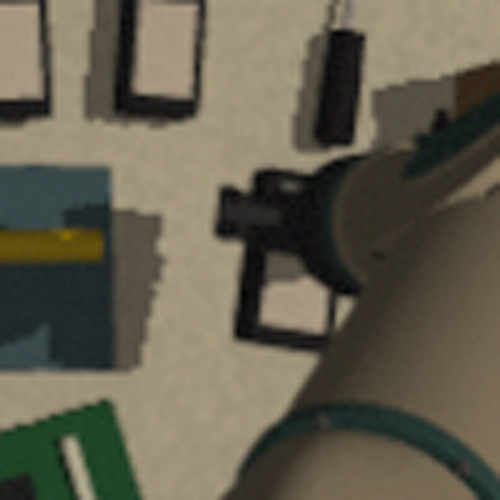

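Pack D is held upright in the fingers, with the mat, stick and other packs undisturbed. Next is the turn and the carry to place0.

```bash
python3 nudge.py '[[0,0,0,0,0,-0.149,40],[0,0,0,0,0,-0.149,40],[0,0,0,0,0,-0.149,40],[0,0,0,0,0,-0.149,40],[0,0,0,0,0,-0.149,40],[0,0,0,0,0,-0.149,40],[0,0,0,0,0,-0.149,40],[0,0,0,0,0,-0.149,40],[0,0,0,0,0,-0.149,40],[0,0,0,0,0,-0.149,40],[0,0,0,0,0,-0.149,40],[0,0,0,0,0,-0.149,40]]'
python3 nudge.py '[[40,11,0,0,0,0,40],[40,11,0,0,0,0,40],[40,11,0,0,0,0,40],[40,11,0,0,0,0,40],[40,11,0,0,0,0,40],[40,11,0,0,0,0,40],[40,11,0,0,0,0,40],[40,11,0,0,0,0,40],[40,11,0,0,0,0,40],[40,11,0,0,0,0,40],[40,11,0,0,0,0,40],[40,11,0,0,0,0,40]]'
python3 nudge.py '[[40,9,0,0,0,0,40],[39,9,0,0,0,0,40],[0,0,0,0,0,0,40],[0,0,0,0,0,0,40],[0,0,0,0,0,0,40]]'
cat > pl.py <<'E'
from plan import *
S=(514.43,145.13,1.6551)
def st(x,y,z=0):
    a=S[2];return (S[0]+np.cos(a)*x-np.sin(a)*y,S[1]+np.sin(a)*x+np.cos(a)*y)
E
python3 - <<'E'
from pl import *
s=ctrl.read_state();print(s['eef_pos'],s['tool_rot'],s['width'])
g=st(-11.2,-53);plan([(*g,120,1.655),(*g,20.5,1.655)])
E
```

```text
clock: 4.15
eef_pos: [463.1, -428.9, 121.4]
tool_rot: [-3.139, -0.004, 1.664]
force: [-0.2, 0.0, -4.6]
width: 49.0
gripper_force: 63.8
clock: 5.35
eef_pos: [552.6, 61.0, 121.9]
tool_rot: [-3.137, -0.0, 1.658]
force: [0.9, 0.0, -3.3]
width: 49.0
gripper_force: 63.7
clock: 5.85
eef_pos: [564.0, 137.8, 122.4]
tool_rot: [-3.138, 0.002, 1.657]
force: [0.4, -0.7, -3.6]
width: 49.3
gripper_force: 63.7
[564.03758971 137.81710071 122.44325757] [-3.13812902e+00  1.57068325e-03  1.65661377e+00] 49.3304841098643
rz 0.002 d [0.3 4.2 2.4] n>= 1
rz -0.0 d [ 0.   0.  99.5] n>= 2
```

```bash
python3 nudge.py '[[0.3,4.2,0,0,0,0,40],[0,0,30,0,0,0,40],[0,0,30,0,0,0,40],[0,0,20,0,0,0,40],[0,0,12,0,0,0,40],[0,0,0,0,0,0,40],[0,0,0,0,0,0,40]]'
python3 - <<'E'
from pl import *
g=st(-11.2,-53);plan([(*g,20.5,1.655)])
E
```

```text
clock: 6.55
eef_pos: [570.1, 140.0, 32.5]
tool_rot: [3.141, -0.0, 1.657]
force: [-0.1, 0.1, -3.5]
width: 49.0
gripper_force: 63.5
rz 0.002 d [-1.4 -2.1 12. ] n>= 1
```

```bash
python3 nudge.py '[[-1.4,-2.1,4,0,0,0,40],[0,0,4,0,0,0,40],[0,0,2.5,0,0,0,40],[0,0,0,0,0,0,40],[0,0,0,0,0,0,40],[0,0,0,0,0,0,40]]'
python3 - <<'E'
from pl import *
g=st(-11.2,-53);plan([(*g,20.5,1.655)])
E
```

```text
clock: 7.15
eef_pos: [567.6, 138.8, 21.7]
tool_rot: [3.141, -0.0, 1.658]
force: [1.0, -0.0, -3.1]
width: 49.0
gripper_force: 63.6
rz 0.003 d [-0.4  0.5  1.2] n>= 1
```

```bash
python3 nudge.py '[[-0.4,0.5,1.5,0,0,0,40],[0,0,0,0,0,0,40],[0,0,0,0,0,0,40],[0,0,0,0,0,0,64],[0,0,0,0,0,0,64],[0,0,0,0,0,0,64],[0,0,-30,0,0,0,64],[0,0,-40,0,0,0,64],[0,0,-35,0,0,0,64],[0,0,0,0,0,0,72],[0,0,0,0,0,0,72]]'
python3 - <<'E'
from pl import *
s=ctrl.read_state();p=s['eef_pos']
plan([(606,-384.5,125,1.655),(606,-384.5,125,-.065),(606,-384.5,3,-.065)])
E
```

```text
clock: 8.25
eef_pos: [568.6, 138.3, 126.0]
tool_rot: [3.139, -0.0, 1.658]
force: [0.2, 0.0, -0.6]
width: 72.1
gripper_force: 0.0
rz 0.003 d [-524.1   -6.7    1. ] n>= 11
rz 1.72 d [ 0. -0. -0.] n>= 12
rz -0.0 d [  0.  -0. 122.] n>= 3
```

```bash
python3 nudge.py '[[-44,-0.6,0,0,0,0,72],[-44,-0.6,0,0,0,0,72],[-44,-0.6,0,0,0,0,72],[-44,-0.6,0,0,0,0,72],[-44,-0.6,0,0,0,0,72],[-44,-0.6,0,0,0,0,72],[-44,-0.6,0,0,0,0,72],[-44,-0.6,0,0,0,0,72],[-44,-0.6,0,0,0,0,72],[-44,-0.6,0,0,0,0,72],[-44,-0.6,0,0,0,0,72],[-40,0,0,0,0,0,72]]'
python3 nudge.py '[[0,0,0,0,0,0.144,72],[0,0,0,0,0,0.144,72],[0,0,0,0,0,0.144,72],[0,0,0,0,0,0.144,72],[0,0,0,0,0,0.144,72],[0,0,0,0,0,0.144,72],[0,0,0,0,0,0.144,72],[0,0,0,0,0,0.144,72],[0,0,0,0,0,0.144,72],[0,0,0,0,0,0.144,72],[0,0,0,0,0,0.144,72],[0,0,0,0,0,0.144,72]]'
python3 nudge.py '[[0,0,0,0,0,0,72],[0,0,0,0,0,0,72]]'
python3 - <<'E'
from pl import *
plan([(606,-384.5,125,-.065),(606,-384.5,3,-.065)])
snap('top','after1',(180,165,460,275),2.8)
E
```

```text
clock: 9.45
eef_pos: [605.4, -386.4, 122.8]
tool_rot: [-3.139, -0.001, 1.657]
force: [0.2, -0.1, 0.0]
width: 72.2
gripper_force: 0.0
clock: 10.65
eef_pos: [605.8, -383.7, 122.8]
tool_rot: [-3.141, 0.003, -0.076]
force: [-0.1, 0.3, 0.0]
width: 72.0
gripper_force: 0.0
clock: 10.85
eef_pos: [606.3, -383.7, 123.5]
tool_rot: [-3.141, 0.002, -0.067]
force: [0.1, 0.6, -0.1]
width: 72.2
gripper_force: 0.0
rz -0.002 d [-0.3  0.8 -1.5] n>= 1
rz -0.0 d [  0.  -0. 122.] n>= 3
```

View pics/after1.png

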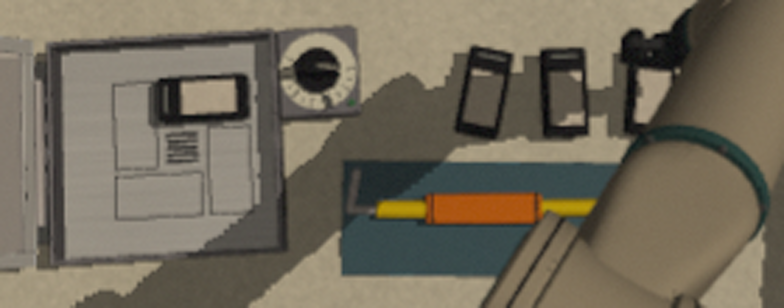

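Pack D lies on place0 at crop (203,98), and the fingers are now over pack C.

```bash
python3 nudge.py '[[0,0.8,39,0,0,0,72],[0,0,39,0,0,0,72],[0,0,30,0,0,0,72],[0,0,12,0,0,0,72],[0,0,0,0,0,0,72],[0,0,0,0,0,0,40],[0,0,0,0,0,0,40],[0,0,0,0,0,0,40],[0,0,0,0,0,0,40],[0,0,0,0,0,0,40]]'
python3 nudge.py '[[0,0,0,0,0,0,40],[0,0,-20,0,0,0,40],[0,0,-40,0,0,0,40],[0,0,-40,0,0,0,40],[0,0,-20,0,0,0,40],[0,0,0,0,0,0,40]]'
python3 - <<'E'
from pl import *
g=st(-53,28-16);print(g);plan([(*g,125,.0843),(*g,20.5,.0843)])
P=[(*st(x,y),48) for x,y in((22,-78),(-78,-78),(-78,-28),(22,-28))]
print((proj('top',P)-[180,165])*2.8)
E
```

```text
clock: 11.9
eef_pos: [608.4, -386.1, 7.5]
tool_rot: [3.14, -0.004, -0.07]
force: [-1.1, 0.2, 6.4]
width: 49.2
gripper_force: 65.0
clock: 12.5
eef_pos: [609.0, -386.5, 130.2]
tool_rot: [3.138, -0.007, -0.07]
force: [-0.5, 0.3, -2.2]
width: 48.5
gripper_force: 64.1
(np.float64(506.93542142710737), np.float64(91.30778068478838))
rz -0.154 d [ -61.5 -484.7    5.2] n>= 10
rz -0.0 d [  0.    0.  104.5] n>= 3
[[153.90920983  75.52311844]
 [243.3920257   70.19380277]
 [245.30188924 114.77403732]
 [155.33837894 120.11888753]]
```

```bash
python3 - <<'E'
from pl import *
im=cv2.imread('pics/after1_raw.png');g=cv2.cvtColor(im,cv2.COLOR_BGR2GRAY)
ff=np.zeros((402,642),np.uint8);c=(255,200);print(g[200,250:260],g[195:206,255])
cv2.floodFill(g.copy(),ff,c,255,25,25,cv2.FLOODFILL_FIXED_RANGE|cv2.FLOODFILL_MASK_ONLY|255<<8|4)
ys,xs=np.nonzero(ff[1:-1,1:-1]);w=plane('top',np.c_[xs,ys],48)[:,:2];u=np.linalg.svd(w-w.mean(0))[2][0]
d=w.mean(0)-np.array(S[:2]);a=S[2];print('label st',len(xs),[np.cos(a)*d[0]+np.sin(a)*d[1],-np.sin(a)*d[0]+np.cos(a)*d[1]],np.arctan2(u[1],u[0]))
g=st(-53,10);plan([(*g,125,.0843),(*g,21.5,.0843)])
E
python3 nudge.py '[[0,0,0,0,0,-0.077,40],[0,0,0,0,0,-0.077,40],[-5,-40,0,0,0,0,40],[-5,-40,0,0,0,0,40],[-5,-40,0,0,0,0,40],[-5,-40,0,0,0,0,40],[-5,-40,0,0,0,0,40],[-5,-40,0,0,0,0,40],[-5,-40,0,0,0,0,40],[-5,-40,0,0,0,0,40],[-5,-40,0,0,0,0,40],[-5,-40,0,0,0,0,40]]'
python3 nudge.py '[[-5,-40,0,0,0,0,40],[-4,-40,0,0,0,0,40],[0,0,0,0,0,0,40],[0,0,0,0,0,0,40],[0,0,0,0,0,0,40]]'
python3 - <<'E'
from pl import *
g=st(-53,10);plan([(*g,125,.0843),(*g,21.5,.0843)])
E
```

```text
[156 156 155 156 156 158 158 156 155 152] [156 157 156 156 157 158 156 157 152 139  79]
label st 206 [np.float64(-36.64505250668466), np.float64(-51.794817778523594)] -1.4709874950545399
rz -0.154 d [ -59.5 -484.7    5.2] n>= 10
rz -0.0 d [  0.    0.  103.5] n>= 3
clock: 13.7
eef_pos: [521.9, 10.9, 124.1]
tool_rot: [-3.141, 0.002, 0.084]
force: [1.4, 1.2, -3.8]
width: 49.0
gripper_force: 64.1
clock: 14.2
eef_pos: [507.5, 87.1, 124.5]
tool_rot: [3.141, 0.001, 0.083]
force: [0.4, -0.2, -2.8]
width: 48.6
gripper_force: 64.2
rz -0.002 d [ 1.8 -4.2 -0.5] n>= 1
rz -0.0 d [  0.    0.  103.5] n>= 3
```

```bash
python3 nudge.py '[[1.8,-4.2,0,0,0,0,40],[0,0,30,0,0,0,40],[0,0,30,0,0,0,40],[0,0,20,0,0,0,40],[0,0,10,0,0,0,40],[0,0,0,0,0,0,40],[0,0,0,0,0,0,40]]'
python3 - <<'E'
from pl import *
g=st(-53,10);plan([(*g,21.5,.0843)])
E
```

```text
clock: 14.9
eef_pos: [510.0, 92.3, 35.5]
tool_rot: [3.142, -0.001, 0.083]
force: [0.6, 0.2, -2.8]
width: 49.3
gripper_force: 64.1
rz -0.001 d [-1.2  0.7 14. ] n>= 1
```

```bash
python3 nudge.py '[[-1.2,0.7,5,0,0,0,40],[0,0,5,0,0,0,40],[0,0,3,0,0,0,40],[0,0,0,0,0,0,40],[0,0,0,0,0,0,40]]'
python3 nudge.py '[[0,0,1.5,0,0,0,40],[0,0,0,0,0,0,40],[0,0,0,0,0,0,40]]'
python3 - <<'E'
from pl import *
g=st(-53,10);plan([(*g,21.5,.0843)])
E
python3 nudge.py '[[0,0,0,0,0,0,62],[0,0,0,0,0,0,62],[0,0,0,0,0,0,62],[0,0,-30,0,0,0,62],[0,0,-40,0,0,0,62],[0,0,-35,0,0,0,62],[0,0,0,0,0,0,72],[0,0,0,0,0,0,72]]'
python3 - <<'E'
from pl import *
plan([(570.5,-286.3,125,.02),(570.5,-286.3,3,.02)])
E
```

```text
clock: 15.4
eef_pos: [508.3, 91.9, 22.0]
tool_rot: [-3.142, -0.0, 0.084]
force: [-0.4, -0.1, -2.4]
width: 49.0
gripper_force: 64.2
clock: 15.7
eef_pos: [508.5, 91.9, 21.4]
tool_rot: [-3.141, -0.001, 0.084]
force: [-1.7, -0.0, 6.4]
width: 49.1
gripper_force: 65.1
rz -0.001 d [ 0.4  0.5 -0.1] n>= 1
clock: 16.5
eef_pos: [508.7, 92.1, 126.2]
tool_rot: [-3.141, -0.002, 0.084]
force: [-0.2, -0.6, -0.1]
width: 71.8
gripper_force: 0.0
rz 0.064 d [ 54.2 379.6   1.2] n>= 8
rz -0.0 d [  0.   0. 122.] n>= 3
```

```bash
python3 nudge.py '[[0,0,0,0,0,0.064,72],[5.4,38,0,0,0,0,72],[5.4,38,0,0,0,0,72],[5.4,38,0,0,0,0,72],[5.4,38,0,0,0,0,72],[5.4,38,0,0,0,0,72],[5.4,38,0,0,0,0,72],[5.4,38,0,0,0,0,72],[5.4,38,0,0,0,0,72],[5.4,38,0,0,0,0,72],[5.4,38,0,0,0,0,72],[0,0,0,0,0,0,72]]'
python3 nudge.py '[[0,0,0,0,0,0,72],[0,0,0,0,0,0,72]]'
python3 - <<'E'
from pl import *
plan([(570.5,-286.3,125,.02),(570.5,-286.3,3,.02)])
E
```

```text
clock: 17.7
eef_pos: [567.9, -294.7, 123.7]
tool_rot: [3.137, 0.002, 0.012]
force: [-1.3, 0.5, -0.7]
width: 72.0
gripper_force: 0.0
clock: 17.9
eef_pos: [569.1, -284.9, 124.1]
tool_rot: [-3.139, 0.002, 0.021]
force: [-0.3, 0.9, -0.5]
width: 72.2
gripper_force: 0.0
rz 0.001 d [ 1.3  1.4 -0.9] n>= 1
rz -0.0 d [  0.   0. 122.] n>= 3
```

```bash
python3 nudge.py '[[0,1.2,39,0,0,0,72],[0,0,39,0,0,0,72],[0,0,30,0,0,0,72],[0,0,13,0,0,0,72],[0,0,0,0,0,0,72],[0,0,0,0,0,0,40],[0,0,0,0,0,0,40],[0,0,0,0,0,0,40],[0,0,0,0,0,0,40],[0,0,0,0,0,0,40]]'
python3 nudge.py '[[0,0,0,0,0,0,40],[0,0,-20,0,0,0,40],[0,0,-40,0,0,0,40],[0,0,-40,0,0,0,40],[0,0,-20,0,0,0,40],[0,0,0,0,0,0,40]]'
python3 - <<'E'
from pl import *
g=st(53,-28+16);print(g);plan([(*g,125,.0843),(*g,20.5,.0843)])
E
```

```text
clock: 18.9
eef_pos: [571.3, -288.6, 6.6]
tool_rot: [3.141, -0.003, 0.02]
force: [-1.2, 1.0, 6.2]
width: 49.0
gripper_force: 63.2
clock: 19.5
eef_pos: [571.9, -289.5, 128.4]
tool_rot: [3.138, -0.007, 0.02]
force: [-0.5, -0.5, -2.6]
width: 48.9
gripper_force: 62.6
(np.float64(521.9245785728925), np.float64(198.9522193152116))
rz -0.065 d [  -8.6 -491.     3.4] n>= 10
rz -0.0 d [  0.    0.  104.5] n>= 3
```

```bash
python3 nudge.py '[[0,0,0,0,0,-0.065,40],[-0.6,-40,0,0,0,0,40],[-0.6,-40,0,0,0,0,40],[-0.6,-40,0,0,0,0,40],[-0.6,-40,0,0,0,0,40],[-0.6,-40,0,0,0,0,40],[-0.6,-40,0,0,0,0,40],[-0.6,-40,0,0,0,0,40],[-0.6,-40,0,0,0,0,40],[-0.6,-40,0,0,0,0,40],[-0.6,-40,0,0,0,0,40],[-0.6,-40,0,0,0,0,40]]'
python3 nudge.py '[[-1,-30,0,0,0,0,40],[0,-16,0,0,0,0,40],[0,0,0,0,0,0,40],[0,0,0,0,0,0,40],[0,0,0,0,0,0,40]]'
python3 - <<'E'
from pl import *
g=st(53,-12.9);plan([(*g,125,.0843),(*g,20.5,.0843)])
E
```

```text
clock: 20.7
eef_pos: [524.4, 150.9, 123.1]
tool_rot: [3.141, 0.002, 0.085]
force: [1.0, -0.7, -2.6]
width: 49.1
gripper_force: 62.5
clock: 21.2
eef_pos: [521.4, 192.7, 124.3]
tool_rot: [3.14, 0.0, 0.081]
force: [-0.3, -0.1, -2.7]
width: 49.1
gripper_force: 62.6
rz -0.003 d [ 2.  -6.2 -0.7] n>= 1
rz -0.0 d [  0.    0.  104.5] n>= 3
```

```bash
python3 nudge.py '[[2,-6.2,0,0,0,-0.003,40],[0,0,30,0,0,0,40],[0,0,30,0,0,0,40],[0,0,20,0,0,0,40],[0,0,10,0,0,0,40],[0,0,0,0,0,0,40],[0,0,0,0,0,0,40]]'
python3 - <<'E'
from pl import *
g=st(53,-12.9);plan([(*g,20.5,.0843)])
E
```

```text
clock: 21.9
eef_pos: [523.3, 201.6, 35.2]
tool_rot: [-3.141, -0.001, 0.087]
force: [-0.0, 0.5, -3.2]
width: 48.9
gripper_force: 62.6
rz 0.003 d [-0.7  2.6 14.7] n>= 1
```

```bash
python3 nudge.py '[[-0.7,2.6,5,0,0,0.002,40],[0,0,5,0,0,0,40],[0,0,3,0,0,0,40],[0,0,0,0,0,0,40],[0,0,0,0,0,0,40]]'
python3 nudge.py '[[0,0,2,0,0,0,40],[0,0,0,0,0,0,40],[0,0,0,0,0,0,40]]'
python3 - <<'E'
from pl import *
g=st(53,-12.9);plan([(*g,20.5,.0843)])
E
python3 nudge.py '[[0,0,0,0,0,0,62],[0,0,0,0,0,0,62],[0,0,0,0,0,0,62],[0,0,-30,0,0,0,62],[0,0,-40,0,0,0,62],[0,0,-35,0,0,0,62],[0,0,0,0,0,0,72],[0,0,0,0,0,0,72]]'
python3 - <<'E'
from pl import *
plan([(568.1,-192.2,125,-.175),(568.1,-192.2,3,-.175)])
E
```

```text
clock: 22.4
eef_pos: [522.1, 199.2, 21.6]
tool_rot: [-3.142, -0.0, 0.086]
force: [0.7, -0.3, -1.3]
width: 49.1
gripper_force: 62.6
clock: 22.7
eef_pos: [522.4, 199.3, 20.6]
tool_rot: [-3.141, -0.001, 0.086]
force: [-0.8, -0.4, 6.9]
width: 49.3
gripper_force: 63.5
rz 0.002 d [0.4 0.3 0.1] n>= 1
clock: 23.5
eef_pos: [522.4, 199.5, 125.2]
tool_rot: [-3.141, -0.002, 0.086]
force: [-0.3, 0.5, -0.5]
width: 71.8
gripper_force: 0.0
rz 0.261 d [1.132e+02 3.777e+02 2.000e-01] n>= 8
rz -0.0 d [  0.  -0. 122.] n>= 3
```

```bash
python3 nudge.py '[[0,0,0,0,0,0.131,72],[0,0,0,0,0,0.13,72],[11.3,37.8,0,0,0,0,72],[11.3,37.8,0,0,0,0,72],[11.3,37.8,0,0,0,0,72],[11.3,37.8,0,0,0,0,72],[11.3,37.8,0,0,0,0,72],[11.3,37.8,0,0,0,0,72],[11.3,37.8,0,0,0,0,72],[11.3,37.8,0,0,0,0,72],[11.3,37.8,0,0,0,0,72],[11.3,37.8,0,0,0,0,72]]'
python3 nudge.py '[[0,0,0,0,0,0,72],[0,0,0,0,0,0,72],[0,0,0,0,0,0,72]]'
python3 - <<'E'
from pl import *
plan([(568.1,-192.2,125,-.175),(568.1,-192.2,3,-.175)])
E
```

```text
clock: 24.7
eef_pos: [566.3, -194.0, 122.7]
tool_rot: [-3.141, 0.003, -0.175]
force: [0.5, 1.5, 0.2]
width: 72.4
gripper_force: 0.0
clock: 25.0
eef_pos: [566.7, -191.0, 123.2]
tool_rot: [-3.14, 0.003, -0.174]
force: [0.4, 0.1, -0.5]
width: 71.7
gripper_force: 0.0
rz 0.001 d [ 1.6  0.9 -1.8] n>= 1
rz -0.0 d [  0.  -0. 122.] n>= 3
```

```bash
python3 nudge.py '[[0,0.5,39,0,0,0,72],[0,0,39,0,0,0,72],[0,0,30,0,0,0,72],[0,0,12,0,0,0,72],[0,0,0,0,0,0,72],[0,0,0,0,0,0,40],[0,0,0,0,0,0,40],[0,0,0,0,0,0,40],[0,0,0,0,0,0,40],[0,0,0,0,0,0,40]]'
python3 nudge.py '[[0,0,0,0,0,0,40],[0,0,-20,0,0,0,40],[0,0,-40,0,0,0,40],[0,0,-40,0,0,0,40],[0,0,-20,0,0,0,40],[0,0,0,0,0,0,40]]'
python3 nudge.py '[[0,0,0,0,0,-0.15,40],[0,0,0,0,0,-0.15,40],[0,0,0,0,0,-0.15,40],[0,0,0,0,0,-0.15,40],[0,0,0,0,0,-0.15,40],[0,0,0,0,0,-0.15,40],[0,0,0,0,0,-0.15,40],[0,0,0,0,0,-0.15,40],[0,0,0,0,0,-0.15,40],[0,0,0,0,0,-0.15,40],[0,0,0,0,0,-0.15,40],[0,0,0,0,0,-0.15,40]]'
python3 nudge.py '[[0,0,0,0,0,-0.03,40],[0,0,0,0,0,0,40]]'
python3 - <<'E'
from pl import *
g=st(28-15,53);print(g);plan([(*g,125,1.655),(*g,20.5,1.655)])
E
```

```text
clock: 26.0
eef_pos: [568.7, -193.4, 6.3]
tool_rot: [3.142, -0.003, -0.175]
force: [-0.6, 0.8, 7.6]
width: 48.9
gripper_force: 64.7
clock: 26.6
eef_pos: [569.5, -194.2, 128.2]
tool_rot: [3.141, -0.007, -0.175]
force: [0.0, -1.7, -3.6]
width: 48.9
gripper_force: 63.6
clock: 27.8
eef_pos: [566.2, -192.9, 122.9]
tool_rot: [-3.139, -0.001, 1.631]
force: [0.4, 0.6, -2.4]
width: 48.8
gripper_force: 63.4
clock: 28.0
eef_pos: [566.5, -193.2, 123.5]
tool_rot: [-3.14, -0.001, 1.652]
force: [-1.0, -0.1, -2.0]
width: 49.0
gripper_force: 63.4
(np.float64(460.5235768353406), np.float64(153.62102712236126))
rz -0.003 d [354.5 -76.5  -1.5] n>= 8
rz -0.0 d [  0.    0.  104.5] n>= 3
```

```bash
python3 nudge.py '[[36,-7.7,0,0,0,-0.003,40],[36,-7.7,0,0,0,0,40],[36,-7.7,0,0,0,0,40],[36,-7.7,0,0,0,0,40],[36,-7.7,0,0,0,0,40],[36,-7.7,0,0,0,0,40],[36,-7.7,0,0,0,0,40],[36,-7.7,0,0,0,0,40],[36,-7.7,0,0,0,0,40],[30,-7.2,0,0,0,0,40],[0,0,0,0,0,0,40],[0,0,0,0,0,0,40]]'
python3 nudge.py '[[0,0,0,0,0,0,40],[0,0,0,0,0,0,40]]'
python3 - <<'E'
from pl import *
g=st(12.7,53);plan([(*g,125,1.655),(*g,20.5,1.655)])
E
```

```text
clock: 29.2
eef_pos: [460.1, 153.5, 124.4]
tool_rot: [-3.141, 0.0, 1.658]
force: [-0.6, -0.6, -3.1]
width: 48.7
gripper_force: 63.6
clock: 29.4
eef_pos: [460.8, 151.4, 124.4]
tool_rot: [-3.142, 0.001, 1.655]
force: [-0.1, -0.4, -2.7]
width: 49.0
gripper_force: 63.6
rz -0.0 d [ 1.9 -0.1 -0.6] n>= 1
rz -0.0 d [  0.    0.  104.5] n>= 3
```

```bash
python3 nudge.py '[[1.9,0,0,0,0,0,40],[0,0,30,0,0,0,40],[0,0,30,0,0,0,40],[0,0,20,0,0,0,40],[0,0,10,0,0,0,40],[0,0,0,0,0,0,40],[0,0,0,0,0,0,40]]'
python3 - <<'E'
from pl import *
g=st(12.7,53);plan([(*g,20.5,1.655)])
E
```

```text
clock: 30.1
eef_pos: [460.8, 154.7, 35.0]
tool_rot: [3.141, -0.0, 1.657]
force: [0.5, -0.3, -1.6]
width: 49.2
gripper_force: 63.6
rz 0.002 d [-1.4 -0.4 14.5] n>= 1
```

```bash
python3 nudge.py '[[-1.4,-0.4,5,0,0,0,40],[0,0,5,0,0,0,40],[0,0,4,0,0,0,40],[0,0,0,0,0,0,40],[0,0,0,0,0,0,40]]'
python3 nudge.py '[[0,0,1.5,0,0,0,40],[0,0,0,0,0,0,40],[0,0,0,0,0,0,40]]'
python3 - <<'E'
from pl import *
g=st(12.7,53);plan([(*g,20.5,1.655)])
E
python3 nudge.py '[[0,0,0,0,0,0,62],[0,0,0,0,0,0,62],[0,0,0,0,0,0,62],[0,0,-30,0,0,0,62],[0,0,-40,0,0,0,62],[0,0,-35,0,0,0,62],[0,0,-40,0,0,0,72]]'
python3 nudge.py '[[-45,0,0,0,0,0,72],[-45,0,0,0,0,0,72],[-45,0,0,0,0,0,72],[-45,0,0,0,0,0,72],[-45,0,0,0,0,0,72],[-45,0,0,0,0,0,72],[-45,0,0,0,0,0,72],[-45,0,0,0,0,0,72],[-45,0,0,0,0,0,72],[-45,0,0,0,0,0,72],[-45,0,0,0,0,0,72],[-45,0,0,0,0,0,72]]'
python3 - <<'E'
from pl import *
snap('top','aft4',(180,165,460,275),2.8)
snap('scene','sc4',(220,60,460,240),3.3)
E
```

```text
clock: 30.6
eef_pos: [460.1, 153.3, 20.5]
tool_rot: [3.141, -0.0, 1.658]
force: [-0.4, -0.2, -1.9]
width: 48.9
gripper_force: 63.6
clock: 30.9
eef_pos: [460.1, 153.3, 20.3]
tool_rot: [3.141, 0.0, 1.658]
force: [-2.1, -0.9, 14.7]
width: 48.8
gripper_force: 65.4
rz 0.003 d [ 0.   0.5 -0.2] n>= 1
clock: 31.6
eef_pos: [459.4, 153.0, 164.9]
tool_rot: [-3.14, 0.0, 1.658]
force: [1.1, -0.2, 0.2]
width: 71.6
gripper_force: 0.0
clock: 32.8
eef_pos: [506.5, -386.6, 163.7]
tool_rot: [-3.141, -0.001, 1.657]
force: [1.0, -1.2, -0.5]
width: 72.1
gripper_force: 0.0
```

View pics/aft4.png

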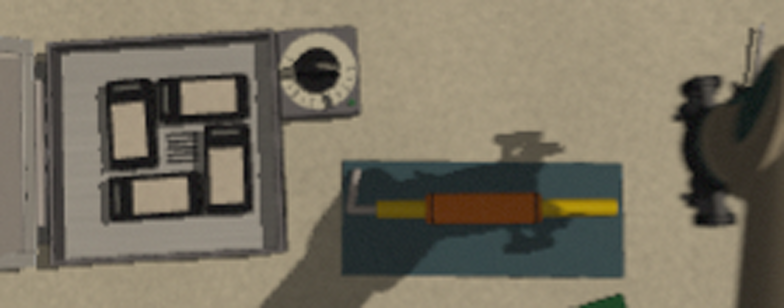

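View pics/sc4.png

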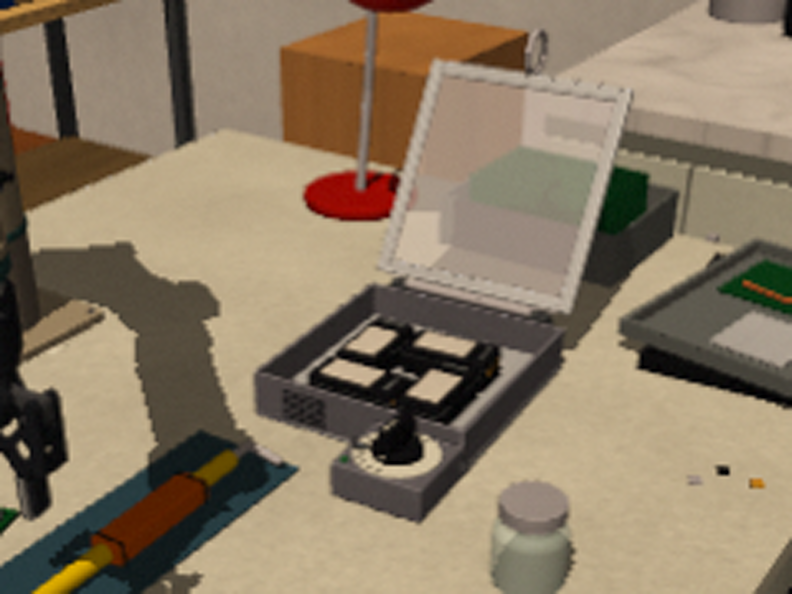

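```bash
python3 - <<'E'
from pl import *
a=S[2]
inv=lambda w:np.array([np.cos(a)*(w[0]-S[0])+np.sin(a)*(w[1]-S[1]),-np.sin(a)*(w[0]-S[0])+np.cos(a)*(w[1]-S[1])])
im=cv2.imread('pics/aft4_raw.png');g=cv2.cvtColor(im,cv2.COLOR_BGR2GRAY)
for n,c,e in(('p0',(255,200),(-35.4,-53)),('p1',(226,211),(53,-20.6)),('p2',(235,235),(20.6,53)),('p3',(261,227),(-53,35.4))):
    ff=np.zeros((402,642),np.uint8);cv2.floodFill(g.copy(),ff,c,255,25,25,cv2.FLOODFILL_FIXED_RANGE|cv2.FLOODFILL_MASK_ONLY|255<<8|4)
    ys,xs=np.nonzero(ff[1:-1,1:-1]);w=plane('top',np.c_[xs,ys],48)[:,:2];u=np.linalg.svd(w-w.mean(0))[2][0];q=(np.arctan2(u[1],u[0])-a)%(np.pi/2)
    print(n,len(xs),'err',inv(w.mean(0))-e,'yaw err',min(q,q-np.pi/2,key=abs))
P,e=tri((101.5,216),(383.6,74.5));st_=inv(P[:2]);print('ring',P,e,'st',st_,'r',np.hypot(st_[0]-150,P[2]-58),'ang',np.arctan2(P[2]-58,150-st_[0]))
for th in(2.0,2.05,2.1,2.15):
    x,z=150-289*np.cos(th),58+289*np.sin(th);print(th,x,z,proj('top',[(*st(x,0),z)]),proj('scene',[(*st(x,0),z)]))
t=cv2.imread('pics/top0.png');s=cv2.imread('pics/sc4_raw.png')
cv2.imwrite('pics/ring.png',np.hstack([cv2.resize(t[170:270,80:130],None,fx=6,fy=6,interpolation=2),cv2.resize(s[60:120,355:405],None,fx=10,fy=10,interpolation=2)[:600]]))
E
```

```text
p0 206 err [-1.24505251  1.20518222] yaw err 0.015505158535253472
p1 204 err [-0.85404762  1.15505784] yaw err 0.02607775548567659
p2 211 err [-0.52717173  1.54646506] yaw err 0.05472148563440582
p3 210 err [-0.66527932  1.40958372] yaw err -0.0049685933149792305
ring [492.77064105 446.88924361 307.75714444] 9.369264533041044 st [302.51136199  -3.82685311] r 292.6403026515404 ang 2.1190016524959265
2.0 270.26643576212416 320.78695635262204 [[110.55792829 214.77851871]] [[378.22379109  73.21990245]]
2.05 283.25000780787 314.4477245350455 [[106.65336031 215.28913147]] [[379.51663824  74.14903411]]
2.1 295.90052422935884 307.46750696152446 [[103.07473869 215.80453998]] [[380.73865489  75.25565919]]
2.15 308.1863653237983 299.86375054076586 [[ 99.8303477  216.32242234]] [[381.88850954  76.53207555]]
```

View pics/ring.png

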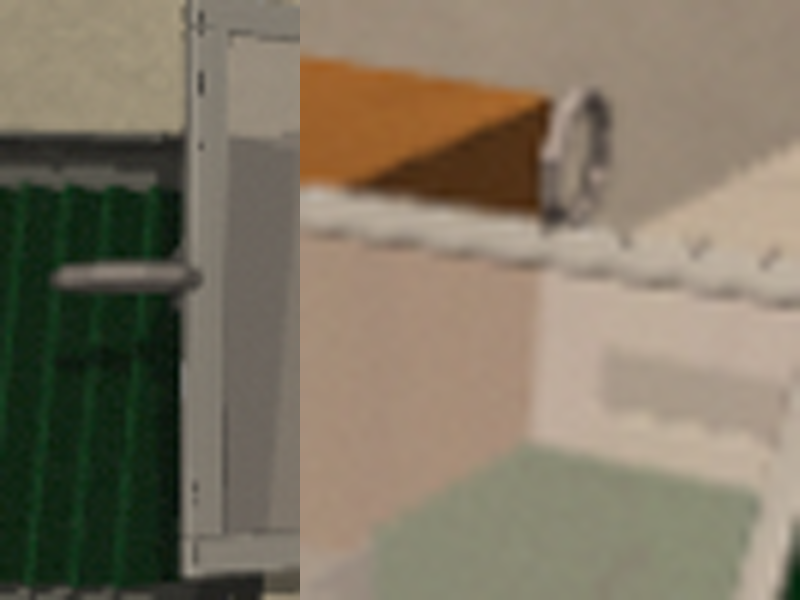

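Packs sit on their outlines within about 1.5 mm. In the left panel the ring spans top px 88.7–113 on row 216. In the scene it is centred near (382.7,75.8), which puts the shield at about 2.12 rad. Stick next.

```bash
cat > stick.py <<'E'
from pl import *
def stick(im,z0=4):
    h=cv2.cvtColor(im,cv2.COLOR_BGR2HSV);out={}
    for nm,lo,hi,z in(('orange',(3,150,40),(17,255,255),z0+20),('yellow',(20,150,40),(35,255,255),z0+17)):
        m=cv2.inRange(h,lo,hi);m[:205]=0;m[275:]=0;m[:,:285]=0;m[:,425:]=0
        ys,xs=np.nonzero(m);w=plane('top',np.c_[xs,ys],z)[:,:2];c=w.mean(0);u=np.linalg.svd(w-c)[2][0];u=u*np.sign(u[1]);t=(w-c)@u
        out[nm]=(c+u*(t.max()+t.min())/2,np.arctan2(u[1],u[0]),np.ptp(t),len(xs))
    return out
E
python3 - <<'E'
from stick import *
for k,v in stick(cv2.imread('pics/aft4_raw.png')).items():print(k,v)
for k,v in stick(cv2.imread('pics/top0.png')).items():print(k,v)
g=(452.6,-152);plan([(*g,120,1.60),(*g,7,1.60)])
E
```

```text
orange (array([ 454.05899738, -196.87863094]), np.float64(1.5950216494618357), np.float64(128.2125446707152), 445)
yellow (array([ 454.56286103, -212.91370111]), np.float64(1.6097519392134), np.float64(266.8565069688715), 258)
orange (array([ 454.06025137, -197.02084319]), np.float64(1.6020230210403803), np.float64(128.73495856581127), 450)
yellow (array([ 454.76438094, -211.36177403]), np.float64(1.6078042893437205), np.float64(269.9387111950315), 272)
rz 0.048 d [242.9 -45.   43.1] n>= 6
rz -0.0 d [  0.   0. 113.] n>= 3
```

```bash
python3 nudge.py '[[0,0,0,0,0,0.05,72],[41,-7.5,7,0,0,0,72],[41,-7.5,7,0,0,0,72],[41,-7.5,7,0,0,0,72],[41,-7.5,7,0,0,0,72],[41,-7.5,7,0,0,0,72],[38,-7.5,7,0,0,0,72],[0,0,0,0,0,0,72],[0,0,0,0,0,0,72],[0,0,0,0,0,0,72]]'
python3 - <<'E'
from stick import *
for k,v in stick(ctrl.get_image('top')).items():print(k,v)
g=(452.6,-152);plan([(*g,120,1.603),(*g,7,1.603)])
E
```

```text
clock: 33.9
eef_pos: [453.4, -144.5, 122.1]
tool_rot: [3.141, 0.001, 1.607]
force: [-0.4, -1.0, -0.1]
width: 71.7
gripper_force: 0.0
orange (array([ 457.1192983 , -256.76072981]), np.float64(0.10352555597854121), np.float64(28.616190762588072), 28)
yellow (array([ 454.7505351 , -211.36149783]), np.float64(1.6082239074350462), np.float64(269.9411612029671), 213)
rz 0.003 d [-7.1 -1.   2.1] n>= 1
rz -0.0 d [  0.   0. 113.] n>= 3
```

Yellow ends are unchanged, so the stick hasn't moved. Descending and gripping it.

```bash
python3 nudge.py '[[-7,-1,0,0,0,0,72],[0,0,40,0,0,0,72],[0,0,40,0,0,0,72],[0,0,25,0,0,0,72],[0,0,5,0,0,0,72],[0,0,0,0,0,0,72]]'
python3 - <<'E'
from pl import *
g=(452.6,-152);plan([(*g,7,1.603)])
E
```

```text
clock: 34.55
eef_pos: [451.8, -151.4, 11.5]
tool_rot: [-3.14, -0.0, 1.607]
force: [0.3, 0.9, 0.6]
width: 72.1
gripper_force: 0.0
rz 0.004 d [-0.6  0.7  4.5] n>= 1
```

```bash
python3 nudge.py '[[0,0.7,4.5,0,0,0,50],[0,0,0,0,0,0,50],[0,0,0,0,0,0,20],[0,0,0,0,0,0,20],[0,0,0,0,0,0,20],[0,0,0,0,0,0,20],[0,0,0,0,0,0,20],[0,0,0,0,0,0,20]]'
python3 nudge.py '[[0,0,0,0,0,0,20],[0,0,-10,0,0,0,20],[0,0,-30,0,0,0,20],[0,0,-40,0,0,0,20],[0,0,-40,0,0,0,20],[0,0,0,0,0,0,20]]'
```

```text
clock: 35.35
eef_pos: [453.6, -151.2, 8.9]
tool_rot: [3.14, 0.001, 1.607]
force: [-0.6, -0.7, 6.3]
width: 32.6
gripper_force: 60.1
clock: 35.95
eef_pos: [456.0, -151.3, 132.6]
tool_rot: [3.132, 0.003, 1.607]
force: [1.4, -0.2, -2.1]
width: 33.0
gripper_force: 60.2
```

```bash
python3 - <<'E'
from pl import *
g=st(200.8,62);print(g);p=ctrl.read_state()['eef_pos'];plan([(p[0],p[1],330,1.658),(*g,330,1.658)])
E
python3 nudge.py '[[0,0,-40,0,0,-0.05,20],[0,0,-40,0,0,0,20],[0,0,-40,0,0,0,20],[0,0,-40,0,0,0,20],[0,0,-37,0,0,0,20],[0,0,0,0,0,0,20]]'
python3 - <<'E'
from pl import *
g=st(200.8,62);print(g);p=ctrl.read_state()['eef_pos'];plan([(*g,330,1.658)])
E
```

```text
(np.float64(435.7420569638337), np.float64(339.99623006754416))
rz -0.051 d [   0.     0.  -197.4] n>= 4
rz -0.0 d [491.2  22.6  -0. ] n>= 10
clock: 36.55
eef_pos: [455.3, -150.9, 329.0]
tool_rot: [3.133, 0.004, 1.658]
force: [0.6, -0.2, -2.8]
width: 32.6
gripper_force: 60.8
(np.float64(435.7420569638337), np.float64(339.99623006754416))
rz -0.0 d [490.7  23.3  -1. ] n>= 10
```

```bash
python3 nudge.py '[[40,2,0,0,0,0,20],[40,2,0,0,0,0,20],[40,2,0,0,0,0,20],[40,2,0,0,0,0,20],[40,2,0,0,0,0,20],[40,2,0,0,0,0,20],[40,2,0,0,0,0,20],[40,2,0,0,0,0,20],[40,2,0,0,0,0,20],[40,2,0,0,0,0,20],[40,2,0,0,0,0,20],[40,1,0,0,0,0,20]]'
python3 nudge.py '[[10,0,0,0,0,0,20],[0,0,0,0,0,0,20],[0,0,0,0,0,0,20],[0,0,0,0,0,0,20]]'
python3 - <<'E'
from pl import *
g=st(200.8,62);s=ctrl.read_state();print(s['tool_rot']);plan([(*g,330,1.658)])
T=R.from_euler('xyz',s['tool_rot'])
t=ctrl.get_image('top');c=ctrl.get_image('scene');cv2.imwrite('pics/ht.png',t);cv2.imwrite('pics/hs.png',c)
for v in((104.2,0,-7),(100.2,22,-7),(96.2,42,-7)):
    P=s['eef_pos']+T.apply(v);print(v,P,proj('top',[P]),proj('scene',[P]))
cv2.imwrite('pics/hook.png',np.hstack([cv2.resize(t[180:280,75:175],None,fx=4,fy=4,interpolation=2),cv2.resize(c[40:140,340:440],None,fx=4,fy=4,interpolation=2)]))
E
```

```text
clock: 37.75
eef_pos: [433.3, 330.3, 322.9]
tool_rot: [-3.14, 0.002, 1.658]
force: [0.6, 0.4, -2.9]
width: 32.8
gripper_force: 60.7
clock: 38.15
eef_pos: [433.8, 337.3, 324.0]
tool_rot: [-3.141, 0.002, 1.655]
force: [0.3, -0.6, -2.0]
width: 33.0
gripper_force: 60.8
[-3.14110655e+00  2.09222577e-03  1.65520092e+00]
rz -0.003 d [ 2.5  2.2 -6. ] n>= 1
(104.2, 0, -7) [425.03487137 441.13738726 330.78243631] [[ 94.83660767 242.06346566]] [[366.25676682  66.43269769]]
(100.2, 22, -7) [447.2937686  439.00631035 330.78011087] [[ 96.60067558 232.71585905]] [[371.1083714  67.36585  ]]
(96.2, 42, -7) [467.5597858  436.70662666 330.77875765] [[ 98.3502692  224.25499539]] [[375.55132747  68.25083835]]
```

View pics/hook.png

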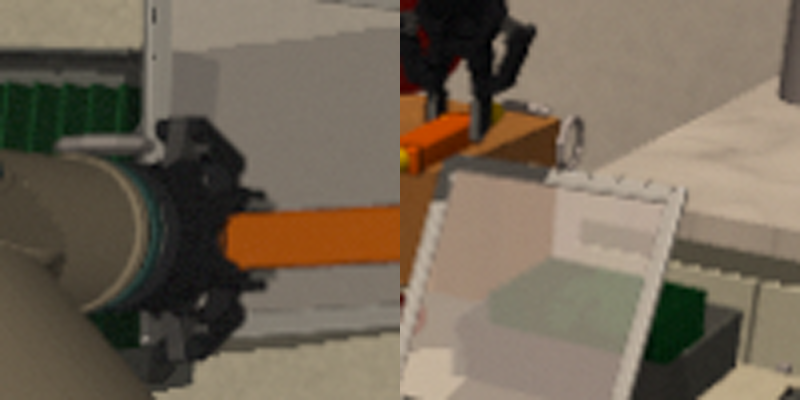

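The hook in the scene panel runs from (366,66) to (377,68), matching the prediction, with the ring at (383,75). Now I lower the hook and slide the prong in sideways.

```bash
python3 nudge.py '[[1.5,2,9,0,0,0,20],[1,0,9,0,0,0,20],[0,0,8,0,0,0,20],[0,0,0,0,0,0,20],[0,0,0,0,0,0,20],[0,0,0,0,0,0,20]]'
python3 - <<'E'
from pl import *
g=st(200.8,62);plan([(*g,297.6,1.655)]);g=st(200.8,20);plan([(*g,297.6,1.655)]);print(ctrl.read_state()['force'])
E
```

```text
clock: 38.85
eef_pos: [435.1, 342.5, 298.7]
tool_rot: [3.141, -0.0, 1.658]
force: [0.3, -0.1, -2.8]
width: 33.1
gripper_force: 60.8
rz 0.003 d [-2.5  0.4  1.1] n>= 1
rz 0.003 d [-2.5 42.4  1.1] n>= 1
[ 0.32359013 -0.13696748 -2.78438216]
```

```bash
python3 nudge.py '[[-2.5,6,1,0,0,0,20],[0,8,0,0,0,0,20],[0,8,0,0,0,0,20],[0,8,0,0,0,0,20],[0,0,0,0,0,0,20],[0,0,0,0,0,0,20]]'
python3 nudge.py '[[0,6,0,0,0,0,20],[0,6,0,0,0,0,20],[0,0,0,0,0,0,20],[0,0,0,0,0,0,20],[0,0,0,0,0,0,20]]'
python3 - <<'E'
from pl import *
g=st(200.8,20);plan([(*g,297.6,1.655)])
s=ctrl.read_state();T=R.from_euler('xyz',s['tool_rot'])
c=ctrl.get_image('scene')
for v in((104.2,0,-7),(100.2,22,-7),(96.2,42,-7)):print(proj('scene',[s['eef_pos']+T.apply(v)]))
cv2.imwrite('pics/hook2.png',cv2.resize(c[40:100,345:405],None,fx=9,fy=9,interpolation=2))
E
```

```text
clock: 39.45
eef_pos: [465.2, 342.4, 297.3]
tool_rot: [-3.141, -0.0, 1.658]
force: [-0.1, -0.7, -2.7]
width: 32.9
gripper_force: 60.8
clock: 39.95
eef_pos: [476.9, 343.4, 297.5]
tool_rot: [-3.141, 0.0, 1.658]
force: [0.2, 0.1, -2.0]
width: 32.7
gripper_force: 60.8
rz 0.003 d [ 0.   0.7 -0.1] n>= 1
[[376.51820115  74.7656216 ]]
[[381.47330479  75.77281769]]
[[386.01351552  76.72797125]]
```

View pics/hook2.png

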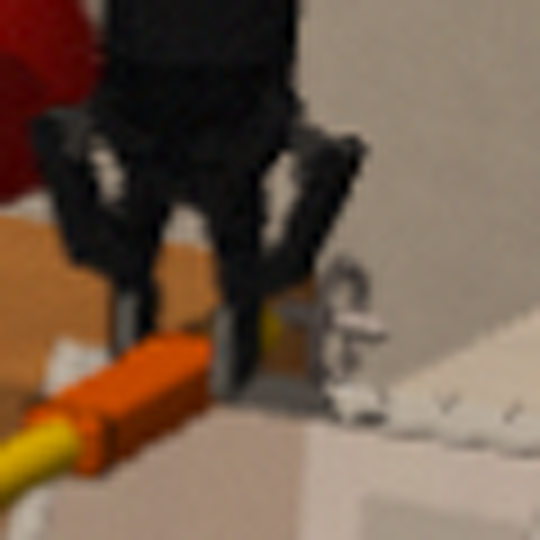

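The prong passes through the ring: it shows at crop (335–385,325), inside the ring at (345,260–380). Now the arc, starting with its table of shifts.

```bash
cat > arc.py <<'E'
from pl import *
import sys
s=ctrl.read_state();T=R.from_euler('xyz',s['tool_rot']);p=s['eef_pos']+T.apply((100.2,22,-7));a=S[2];d=p[:2]-np.array(S[:2])
x=np.cos(a)*d[0]+np.sin(a)*d[1];y=-np.sin(a)*d[0]+np.cos(a)*d[1];z=p[2]
ph=np.arctan2(z-58,150-x);print('prong st',np.round([x,y,z],1),'r',round(np.hypot(z-58,150-x),1),'phi',round(ph,3),'F st',np.round([np.cos(a)*s['force'][0]+np.sin(a)*s['force'][1],-np.sin(a)*s['force'][0]+np.cos(a)*s['force'][1],s['force'][2]],1),'tilt',np.round(s['tool_rot'],3))
if len(sys.argv)>1:
    for k in range(4):
        q=ph-.1; nx,nz=150-289*np.cos(q),58+289*np.sin(q);print('3 rows of',np.round([(nx-x)/3,-(nz-z)/3],1));x,z,ph=nx,nz,q
E
python3 arc.py 1
```

```text
prong st [301.   -1.  304.5] r 289.1 phi 2.12 F st [ 0.6 -0.3 -2.4] tilt [-3.141  0.     1.658]
3 rows of [-8.5 -4.6]
3 rows of [-8.9 -3.7]
3 rows of [-9.2 -2.8]
3 rows of [-9.4 -1.9]
```

```bash
python3 nudge.py '[[-4,0,-2,0,0,0,20],[-6,0,-3.2,0,0,0,20],[-7,0,-3.8,0,0,0,20],[-8.5,0,-4.5,0,0,0,20],[-8.9,0,-3.9,0,0,0,20],[-8.9,0,-3.7,0,0,0,20],[-8.9,0,-3.5,0,0,0,20],[-9.2,0,-2.9,0,0,0,20],[-9.2,0,-2.8,0,0,0,20],[-9.2,0,-2.6,0,0,0,20]]'
python3 arc.py 1
```

```text
clock: 41.0
eef_pos: [484.1, 263.1, 330.7]
tool_rot: [3.141, 0.0, 1.658]
force: [-0.5, 3.9, -5.2]
width: 32.9
gripper_force: 60.4
prong st [220.3  -1.5 337.7] r 288.4 phi 1.817 F st [ 3.9  0.2 -5.2] tilt [3.141 0.    1.658]
3 rows of [-9.4 -2.1]
3 rows of [-9.6 -0.9]
3 rows of [-9.6  0. ]
3 rows of [-9.6  1. ]
```

```bash
python3 nudge.py '[[-9.4,0,-2.1,0,0,0,20],[-9.4,0,-2,0,0,0,20],[-9.4,0,-1.9,0,0,0,20],[-9.6,0,-1.2,0,0,0,20],[-9.6,0,-0.9,0,0,0,20],[-9.6,0,-0.6,0,0,0,20],[-9.6,0,-0.3,0,0,0,20],[-9.6,0,0,0,0,0,20],[-9.6,0,0.3,0,0,0,20],[-9.6,0,0.6,0,0,0,20],[-9.6,0,1,0,0,0,20],[-9.6,0,1.3,0,0,0,20]]'
python3 arc.py 1
```

```text
clock: 42.2
eef_pos: [494.0, 149.0, 336.2]
tool_rot: [3.142, -0.0, 1.658]
force: [0.3, 3.1, -4.3]
width: 32.4
gripper_force: 60.5
prong st [105.8  -1.7 343.2] r 288.6 phi 1.417 F st [ 3.1 -0.5 -4.3] tilt [ 3.142 -0.     1.658]
3 rows of [-9.5  1.8]
3 rows of [-9.2  2.9]
3 rows of [-8.9  3.8]
3 rows of [-8.4  4.6]
```

```bash
python3 nudge.py '[[-9.5,0,1.5,0,0,0,20],[-9.5,0,1.8,0,0,0,20],[-9.4,0,2.1,0,0,0,20],[-9.2,0,2.6,0,0,0,20],[-9.2,0,2.9,0,0,0,20],[-9.2,0,3.2,0,0,0,20],[-8.9,0,3.5,0,0,0,20],[-8.9,0,3.8,0,0,0,20],[-8.8,0,4.1,0,0,0,20],[-8.5,0,4.3,0,0,0,20],[-8.4,0,4.6,0,0,0,20],[-8.3,0,4.9,0,0,0,20]]'
python3 arc.py 1
```

```text
clock: 43.4
eef_pos: [503.4, 41.6, 296.5]
tool_rot: [3.142, 0.0, 1.658]
force: [0.0, 2.9, -2.5]
width: 32.7
gripper_force: 60.8
prong st [ -2.   -2.1 303.5] r 288.8 phi 1.017 F st [ 2.9 -0.3 -2.5] tilt [3.142 0.    1.658]
3 rows of [-8.   5.4]
3 rows of [-7.3  6.2]
3 rows of [-6.7  6.9]
3 rows of [-6.   7.6]
```

```bash
python3 nudge.py '[[-8.2,0,5.2,0,0,0,20],[-8,0,5.4,0,0,0,20],[-7.8,0,5.6,0,0,0,20],[-7.5,0,6,0,0,0,20],[-7.3,0,6.2,0,0,0,20],[-7.1,0,6.4,0,0,0,20],[-6.9,0,6.7,0,0,0,20],[-6.7,0,6.9,0,0,0,20],[-6.5,0,7.1,0,0,0,20],[-6.2,0,7.4,0,0,0,20],[-6,0,7.6,0,0,0,20],[-5.8,0,7.8,0,0,0,20]]'
python3 - <<'E'
from h import *
snap('scene','mid',(240,60,400,220),3.5)
E
python3 arc.py 1
```

```text
clock: 44.6
eef_pos: [510.7, -41.9, 218.0]
tool_rot: [3.142, 0.0, 1.658]
force: [0.1, 1.4, -0.8]
width: 32.6
gripper_force: 60.9
prong st [-87.2  -1.7 223.6] r 289.3 phi 0.609 F st [ 0.6 -0.3 -2.7] tilt [-3.139e+00  1.000e-03  1.656e+00]
3 rows of [-5.   8.2]
3 rows of [-4.3  8.6]
3 rows of [-3.4  9. ]
3 rows of [-2.5  9.3]
```

View pics/mid.png

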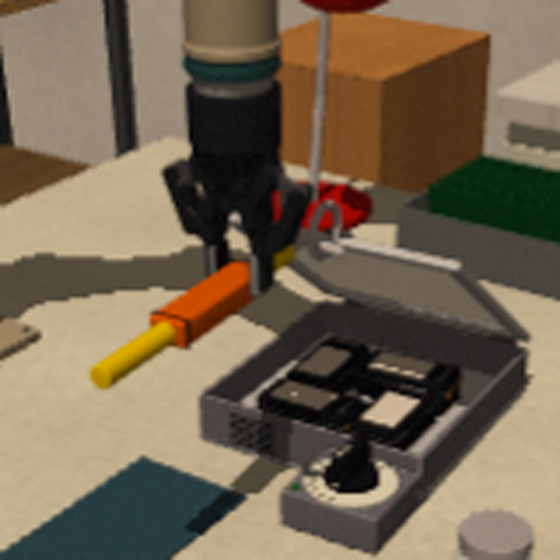

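The shield follows the hook and is now about 0.65 rad open, with the stick level. I continue, slowing near the stop.

```bash
python3 nudge.py '[[-5.2,0,8,0,0,0,20],[-5,0,8.2,0,0,0,20],[-4.8,0,8.4,0,0,0,20],[-4.5,0,8.5,0,0,0,20],[-4.3,0,8.6,0,0,0,20],[-4,0,8.8,0,0,0,20],[-3.6,0,8.9,0,0,0,20],[-3.4,0,9,0,0,0,20],[-3,0,9.1,0,0,0,20],[-2.6,0,9.2,0,0,0,20]]'
python3 arc.py 1
```

```text
clock: 45.65
eef_pos: [514.3, -81.9, 131.2]
tool_rot: [3.141, 0.0, 1.658]
force: [0.7, 1.3, -1.2]
width: 32.8
gripper_force: 60.9
prong st [-126.    -2.5  138.2] r 287.4 phi 0.283 F st [ 1.3 -0.8 -1.2] tilt [3.141 0.    1.658]
3 rows of [-2.7  9.2]
3 rows of [-1.3  9.5]
3 rows of [-0.3  9.6]
3 rows of [0.6 9.6]
```

```bash
python3 nudge.py '[[-2.6,0,7,0,0,0,20],[-2.2,0,7,0,0,0,20],[-1.8,0,7,0,0,0,20],[-1.5,0,7,0,0,0,20],[-1.1,0,7,0,0,0,20],[-0.7,0,7,0,0,0,20],[-0.4,0,6,0,0,0,20],[-0.2,0,6,0,0,0,20],[0,0,6,0,0,0,20],[0,0,5,0,0,0,20],[0,0,4,0,0,0,20]]'
python3 arc.py
```

```text
clock: 46.75
eef_pos: [515.1, -92.1, 62.5]
tool_rot: [3.142, 0.0, 1.658]
force: [-0.2, 0.0, -0.7]
width: 32.8
gripper_force: 60.9
prong st [-136.2   -2.5   69.5] r 286.4 phi 0.04 F st [ 0.   0.2 -0.7] tilt [3.142 0.    1.658]
```

```bash
python3 nudge.py '[[0,0,4,0,0,0,20],[0,0,4,0,0,0,20],[0,0,4,0,0,0,20],[0,0,3,0,0,0,20],[0,0,3,0,0,0,20],[0,0,2,0,0,0,20],[0,0,0,0,0,0,20],[0,0,0,0,0,0,20]]'
python3 arc.py
python3 nudge.py '[[0,0,2,0,0,0,20],[0,0,2,0,0,0,20],[0,0,1,0,0,0,20],[0,0,0,0,0,0,20],[0,0,0,0,0,0,20]]'
python3 arc.py
```

```text
clock: 47.55
eef_pos: [515.0, -92.0, 42.9]
tool_rot: [-3.141, -0.0, 1.658]
force: [-0.1, -0.3, -2.9]
width: 32.7
gripper_force: 60.8
prong st [-136.1   -2.3   49.9] r 286.2 phi -0.028 F st [-0.3  0.1 -2.9] tilt [-3.141 -0.     1.658]
clock: 48.05
eef_pos: [515.1, -92.1, 37.9]
tool_rot: [-3.142, 0.0, 1.658]
force: [0.6, 0.2, -0.6]
width: 32.3
gripper_force: 60.9
prong st [-136.2   -2.4   44.9] r 286.5 phi -0.046 F st [ 0.1 -0.6 -0.6] tilt [-3.142  0.     1.658]
```

```bash
python3 nudge.py '[[0,0,2,0,0,0,20],[0,0,1,0,0,0,20],[0,0,0,0,0,0,20]]'; python3 arc.py
python3 nudge.py '[[0,0,2,0,0,0,20],[0,0,1,0,0,0,20],[0,0,0,0,0,0,20]]'; python3 arc.py
python3 - <<'E'
from h import *
snap('scene','shut',(240,110,400,230),4)
E
```

```text
clock: 48.35
eef_pos: [515.2, -92.1, 35.1]
tool_rot: [3.141, 0.0, 1.658]
force: [-0.4, -0.5, 4.6]
width: 32.9
gripper_force: 61.5
prong st [-136.2   -2.5   42.1] r 286.7 phi -0.056 F st [-0.5  0.4  4.6] tilt [3.141 0.    1.658]
clock: 48.65
eef_pos: [515.2, -91.6, 31.9]
tool_rot: [3.141, -0.0, 1.658]
force: [-0.9, 0.4, 3.3]
width: 32.6
gripper_force: 61.5
prong st [-135.7   -2.5   38.9] r 286.3 phi -0.067 F st [0.5 0.8 3.3] tilt [ 3.141 -0.     1.658]
```

View pics/shut.png

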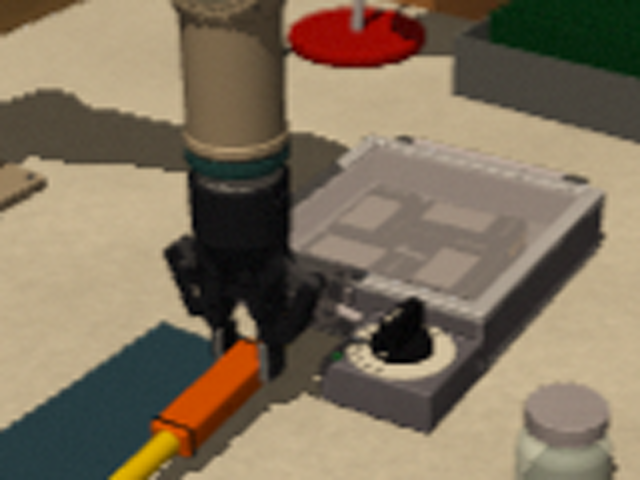

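The shield looks shut on the tray. I press a little more to confirm it's on the stop.

```bash
python3 nudge.py '[[0,0,2,0,0,0,20],[0,0,1,0,0,0,20],[0,0,0,0,0,0,20],[0,0,0,0,0,0,20]]'; python3 arc.py
python3 nudge.py '[[0,0,2,0,0,0,20],[0,0,1,0,0,0,20],[0,0,0,0,0,0,20],[0,0,0,0,0,0,20]]'; python3 arc.py
```

```text
clock: 49.1
eef_pos: [515.1, -91.9, 28.8]
tool_rot: [-3.142, -0.0, 1.658]
force: [-0.5, 1.3, 1.7]
width: 32.8
gripper_force: 61.3
prong st [-135.9   -2.4   35.8] r 286.8 phi -0.077 F st [1.3 0.4 1.7] tilt [-3.142 -0.     1.658]
clock: 49.5
eef_pos: [515.0, -92.0, 25.9]
tool_rot: [-3.141, -0.0, 1.658]
force: [-2.0, 1.2, 2.7]
width: 32.9
gripper_force: 61.4
prong st [-136.1   -2.3   32.9] r 287.2 phi -0.088 F st [1.4 1.9 2.7] tilt [-3.141 -0.     1.658]
```

```bash
python3 - <<'E'
from pl import *
for th in(0,.03,.06):
    for n,r,y in(('corner-y',264,-124),('corner+y',264,124),('hinge-y',0,-124)):
        x,z=150-r*np.cos(th)+4.5*np.sin(th),58+r*np.sin(th)+4.5*np.cos(th)
        print(th,n,proj('scene',[(*st(x,y),z)]).round(1),((proj('scene',[(*st(x,y),z)])-[240,110])*6).round(0))
c=ctrl.get_image('scene');cv2.imwrite('pics/shut2_raw.png',c);cv2.imwrite('pics/shut2.png',cv2.resize(c[130:220,270:400],None,fx=6,fy=6,interpolation=2))
for x,y,z in((-114,-124,54),(136,-124,54)):print('tray',(proj('scene',[(*st(x,y),z)])-[270,130])*6)
for th in(0,.05):
  for y in(-124,0,124):
    x,z=150-264*np.cos(th)+4.5*np.sin(th),58+264*np.sin(th)+4.5*np.cos(th);print(th,y,(proj('scene',[(*st(x,y),z)])-[270,130])*6)
  x,z=150-289*np.cos(th),58+289*np.sin(th);print('ring',(proj('scene',[(*st(x,0),z)])-[270,130])*6)
E
```

```text
0 corner-y [[359.9 189. ]] [[719. 474.]]
0 corner+y [[295.3 170.6]] [[332. 363.]]
0 hinge-y [[391.3 156.6]] [[908. 279.]]
0.03 corner-y [[360.  186.8]] [[720. 461.]]
0.03 corner+y [[295.2 168.5]] [[331. 351.]]
0.03 hinge-y [[391.3 156.5]] [[908. 279.]]
0.06 corner-y [[360.2 184.6]] [[721. 448.]]
0.06 corner+y [[295.2 166.4]] [[331. 339.]]
0.06 hinge-y [[391.3 156.5]] [[908. 279.]]
tray [[538.60621157 367.52496195]]
tray [[717.91473148 180.76097265]]
0 -124 [[539.29342533 353.89507416]]
0 0 [[337.37268949 296.30029488]]
0 124 [[151.72147428 243.42860668]]
ring [[314.44940337 323.32038052]]
0.05 -124 [[540.83054466 332.06535073]]
0.05 0 [[337.72852472 275.07069708]]
0.05 124 [[151.08299015 222.78824079]]
ring [[314.47264234 300.13035148]]
```

View pics/shut2.png

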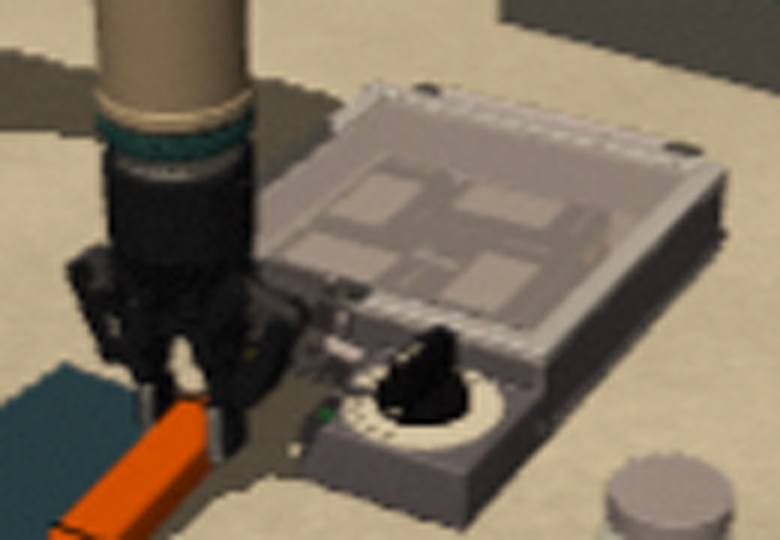

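The shield's near corner sits at crop (545,352), against a predicted (539,354) when shut and 332 at 0.05 rad. With about 5 N on the stop, it is shut. The stick has pitched slightly in the grip. Unhooking: ease up, then slide out sideways.

```bash
python3 nudge.py '[[0,0,-3,0,0,0,20],[0,0,-3,0,0,0,20],[0,0,-3,0,0,0,20],[0,0,-3,0,0,0,20],[0,0,-2,0,0,0,20],[0,0,0,0,0,0,20],[0,0,0,0,0,0,20]]'; python3 arc.py
python3 nudge.py '[[0,-4,0,0,0,0,20],[0,-6,0,0,0,0,20],[0,-6,0,0,0,0,20],[0,0,0,0,0,0,20]]';python3 arc.py
python3 nudge.py '[[0,-6,0,0,0,0,20],[0,-8,0,0,0,0,20],[0,-8,0,0,0,0,20],[0,-8,0,0,0,0,20],[0,0,0,0,0,0,20]]';python3 arc.py
python3 - <<'E'
from h import *
snap('scene','unh',(260,120,390,220),6)
E
```

```text
clock: 50.25
eef_pos: [515.1, -92.1, 40.0]
tool_rot: [3.142, 0.0, 1.658]
force: [0.2, -0.2, -1.5]
width: 32.6
gripper_force: 60.8
prong st [-136.2   -2.4   47. ] r 286.4 phi -0.039 F st [-0.2 -0.2 -1.5] tilt [3.142 0.    1.658]
clock: 50.65
eef_pos: [497.4, -93.7, 39.8]
tool_rot: [-3.139, 0.0, 1.658]
force: [0.0, 0.4, -2.1]
width: 32.8
gripper_force: 60.8
prong st [-136.3   15.4   46.7] r 286.5 phi -0.039 F st [ 0.4 -0.1 -2.1] tilt [-3.139  0.     1.658]
clock: 51.15
eef_pos: [467.2, -96.4, 39.9]
tool_rot: [-3.139, 0.0, 1.658]
force: [0.9, 0.3, -2.4]
width: 32.3
gripper_force: 60.8
prong st [-136.4   45.6   46.8] r 286.6 phi -0.039 F st [ 0.3 -0.9 -2.4] tilt [-3.139  0.     1.658]
```

View pics/unh.png

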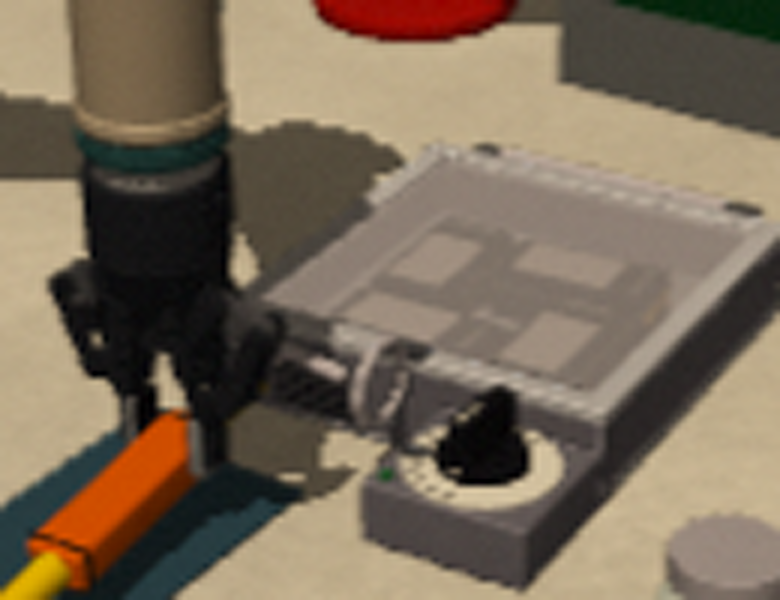

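```bash
python3 - <<'E'
from pl import *
s=ctrl.read_state();T=R.from_euler('xyz',s['tool_rot'])
im=cv2.imread('pics/unh_raw.png');h=cv2.cvtColor(im,cv2.COLOR_BGR2HSV);m=cv2.inRange(h,(18,150,60),(35,255,255));m[:, :200]=0;m[:, 275:]=0
ys,xs=np.nonzero(m);print('yellow tail px',xs.min(),ys[xs<=xs.min()+1].mean(),'n',len(xs))
m2=cv2.inRange(h,(3,180,100),(15,255,255));m2[:, :240]=0;m2[:,:][:150]=0;y2,x2=np.nonzero(m2);print('orange',x2.min(),x2.max(),y2.min(),y2.max())
for t in(0,.05,.1,.15):
    Q=lambda x,y:proj('scene',[s['eef_pos']+T.apply(np.array([x*np.cos(t),y,-7-x*np.sin(t)]))])[0].round(1)
    print(t,'tip',Q(96.2,42),'tail end',Q(-195.8,0))
E
```

```text
yellow tail px 221 64.0 n 207
orange 265 639 150 286
0 tip [316.  185.1] tail end [249.5 227.5]
0.05 tip [315.9 183.9] tail end [250.  230.2]
0.1 tip [315.8 182.7] tail end [250.5 232.8]
0.15 tip [315.7 181.5] tail end [251.2 235.3]
```

```bash
python3 - <<'E'
from pl import *
im=cv2.imread('pics/unh_raw.png');h=cv2.cvtColor(im,cv2.COLOR_BGR2HSV);m=cv2.inRange(h,(18,150,60),(35,255,255));m[:200]=0;m[:,:235]=0;m[:,290:]=0
ys,xs=np.nonzero(m);print(len(xs),xs.min(),xs.max(),ys.min(),ys.max())
for x in range(xs.min(),xs.max()+1,2):print(x,ys[xs==x].min(),ys[xs==x].max(),end='; ')
E
```

```text
188 249 271 212 233
249 229 231; 251 227 233; 253 225 233; 255 223 231; 257 221 230; 259 219 228; 261 217 226; 263 215 224; 265 213 222; 267 212 220; 269 213 218; 271 215 215;
```

```bash
python3 nudge.py '[[0,-10,-10,0,0,0,20],[0,0,-30,0,0,0,20],[0,0,-30,0,-0.045,0,20],[0,0,0,0,-0.045,0.035,20],[0,0,0,0,0,0.035,20],[0,0,0,0,0,0,20],[0,0,0,0,0,0,20]]'
cat > mat.py <<'E'
from pl import *
G=(R.from_euler('xyz',[np.pi,0,1.589])*R.from_rotvec([0,-.09,0])).as_euler('xyz')
E
python3 - <<'E'
from mat import *
to((442.2,-151.1,110),rpy=G);to((442.2,-151.1,10),rpy=G)
E
```

```text
clock: 51.9
eef_pos: [458.7, -97.3, 109.6]
tool_rot: [3.137, 0.089, 1.587]
force: [0.3, -0.1, -1.9]
width: 32.6
gripper_force: 60.8
tool d [-53.3 -17.4   4.3] rotvec [ 0.004 -0.001 -0.002]
tool d [-44.4 -17.9 103.9] rotvec [ 0.004 -0.001 -0.002]
```

```bash
python3 nudge.py '[[-20,-6,2,0,0,0,20],[-20,-6,2,0,0,0,20],[-13.3,-5.4,0.3,0,0,0,20],[0,0,0,0,0,0,20],[0,0,0,0,0,0,20]]'
python3 - <<'E'
from mat import *
to((442.2,-151.1,10),rpy=G)
s=ctrl.read_state();T=R.from_euler('xyz',s['tool_rot']);im=ctrl.get_image('scene');tp=ctrl.get_image('top')
def ylow(im,n,roi):
    h=cv2.cvtColor(im,cv2.COLOR_BGR2HSV);m=np.zeros(h.shape[:2],np.uint8);x0,y0,x1,y1=roi;m[y0:y1,x0:x1]=cv2.inRange(h,(18,150,60),(35,255,255))[y0:y1,x0:x1];return m
for t in(0,.09,.15):
    for n in('scene','top'):
        q=proj(n,[s['eef_pos']+T.apply(np.array([x*np.cos(t),0,-7-x*np.sin(t)])) for x in(-195.8,-111,104.2)]).round(1);print(t,n,q.tolist())
q=proj('scene',[s['eef_pos']+T.apply(np.array([-150,0,-7]))])[0].astype(int)
m=ylow(im,'scene',(q[0]-40,q[1]-40,q[0]+40,q[1]+40));ys,xs=np.nonzero(m)
for x in range(xs.min(),xs.max()+1,3):print(x,ys[xs==x].min(),ys[xs==x].max(),end='; ')
E
```

```text
clock: 52.4
eef_pos: [442.7, -150.8, 109.9]
tool_rot: [3.136, 0.089, 1.586]
force: [-1.3, 0.1, -2.4]
width: 32.7
gripper_force: 60.8
tool d [ 8.5 -1.  99.5] rotvec [ 0.005 -0.001 -0.003]
0 scene [[220.4, 206.2], [243.3, 194.5], [291.2, 169.9]]
0 top [[407.6, 242.6], [377.6, 242.3], [303.2, 241.7]]
0.09 scene [[221.3, 211.8], [243.7, 197.5], [291.1, 167.3]]
0.09 top [[406.5, 242.6], [377.2, 242.3], [302.9, 241.7]]
0.15 scene [[222.1, 215.4], [244.0, 199.5], [290.9, 165.6]]
0.15 top [[405.5, 242.6], [376.8, 242.4], [302.9, 241.7]]
220 209 210; 223 207 214; 226 205 212; 229 203 210; 232 201 208; 235 199 207; 238 197 205; 241 195 203; 244 194 201;
```

Stick tilt in the grip comes out at 0.09 rad, and the tool's tilt cancels it, so the stick is level. Lowering onto the mat.

```bash
python3 nudge.py '[[3,-0.5,35,0,0,0,20],[3,-0.5,35,0,0,0,20],[1.6,0,18,0,0,0,20],[0,0,0,0,0,0,20],[0,0,0,0,0,0,20],[0,0,0,0,0,0,20]]'
python3 - <<'E'
from mat import *
to((442.2,-151.1,10),rpy=G)
E
```

```text
clock: 53.1
eef_pos: [443.5, -150.6, 22.9]
tool_rot: [3.133, 0.089, 1.588]
force: [1.0, 0.6, -1.4]
width: 32.8
gripper_force: 61.2
tool d [ 0.7 -1.4 12.9] rotvec [ 0.008 -0.001 -0.001]
```

```bash
python3 nudge.py '[[0.7,-1.4,5,0,0,0,20],[0,0,4,0,0,0,20],[0,0,0,0,0,0,20],[0,0,0,0,0,0,20]]'
python3 nudge.py '[[0,0,2,0,0,0,20],[0,0,0,0,0,0,20],[0,0,0,0,0,0,20]]'
python3 nudge.py '[[0,0,2,0,0,0,20],[0,0,0,0,0,0,20],[0,0,0,0,0,0,20]]'
python3 - <<'E'
from mat import *
to((442.2,-151.1,10),rpy=G)
E
```

```text
clock: 53.5
eef_pos: [441.7, -151.3, 13.8]
tool_rot: [3.134, 0.09, 1.587]
force: [0.3, 0.2, -2.4]
width: 32.6
gripper_force: 61.2
clock: 53.8
eef_pos: [441.1, -151.3, 11.1]
tool_rot: [3.136, 0.09, 1.587]
force: [-0.3, -0.0, -2.9]
width: 32.7
gripper_force: 61.2
clock: 54.1
eef_pos: [441.2, -151.4, 9.2]
tool_rot: [3.136, 0.09, 1.588]
force: [-0.8, -0.6, 2.6]
width: 32.6
gripper_force: 61.7
tool d [ 0.3  1.  -0.9] rotvec [ 0.006 -0.    -0.001]
```

```bash
python3 nudge.py '[[0,0,0,0,0,0,50],[0,0,0,0,0,0,50],[0,0,0,0,0,0,60],[0,0,-25,0,0,0,60],[-3,0,-35,0,0.045,0,60],[0,0,-35,0,0.045,0,72],[0,0,-35,0,0,0,72]]'
python3 nudge.py '[[-45,0,0,0,0,0,72],[-45,0,0,0,0,0,72],[-45,0,0,0,0,0,72],[-45,0,0,0,0,0,72],[-45,0,0,0,0,0,72],[-45,0,0,0,0,0,72],[0,0,0,0,0,0,72]]'
cat > dial.py <<'E'
from stick import *
def polar(n,im,z,rs,N=72,c=(-160,-75)):
    out=[]
    for k in range(N):
        al=2*np.pi*k/N  # clockwise seen from above, from station -x
        p=proj(n,[(*st(c[0]-r*np.cos(al),c[1]+r*np.sin(al)),z) for r in rs]).astype(np.float32)
        v=cv2.remap(im,p[:,0][None],p[:,1][None],cv2.INTER_CUBIC)[0];out.append(v.astype(float).mean(-1).mean())
    return np.array(out).round().astype(int)
E
python3 - <<'E'
from dial import *
im=ctrl.get_image('top');cv2.imwrite('pics/d.png',im);sc=ctrl.get_image('scene');cv2.imwrite('pics/ds.png',sc)
for k,v in stick(im).items():print(k,v)
for z in(40,50,78):print(z,proj('top',[(*st(-160,-75),z)]),proj('scene',[(*st(-160,-75),z)]))
g=cv2.cvtColor(cv2.imread('pics/top0.png'),cv2.COLOR_BGR2GRAY);print(g[172:210,272:312].tolist().__repr__().replace('], [','\n'))
E
```

```text
clock: 54.8
eef_pos: [439.5, -148.8, 140.1]
tool_rot: [3.137, -0.002, 1.585]
force: [0.4, -0.7, -1.2]
width: 71.9
gripper_force: 0.0
clock: 55.5
eef_pos: [442.2, -425.8, 137.9]
tool_rot: [3.137, 0.004, 1.577]
force: [-1.6, -0.2, -0.4]
width: 72.0
gripper_force: 0.0
orange (array([ 483.28105733, -224.70333974]), np.float64(1.566482318742855), np.float64(129.08129072327927), 443)
yellow (array([ 483.39761201, -240.70056388]), np.float64(1.558024833812935), np.float64(267.7758209416978), 273)
40 [[293.36744102 189.81582016]] [[339.36311028 197.60289193]]
50 [[293.15784084 189.36846531]] [[339.40419633 194.94779189]]
78 [[292.55275358 188.07699189]] [[339.52100739 187.38119171]]
[[152, 153, 152, 151, 150, 150, 149, 148, 146, 150, 152, 150, 149, 149, 149, 149, 148, 150, 152, 150, 151, 149, 149, 148, 147, 146, 147, 151, 149, 147, 147, 146, 145, 146, 147, 146, 144, 146, 146, 145
151, 152, 150, 149, 149, 151, 149, 146, 146, 146, 149, 150, 147, 149, 147, 148, 149, 151, 151, 149, 148, 144, 144, 145, 148, 147, 145, 139, 141, 142, 140, 136, 134, 137, 147, 146, 146, 146, 145, 147
142, 143, 143, 1
[... 5641 characters left out ...]
6, 76, 75, 74, 79, 58, 52, 72, 70, 69, 66, 65, 64, 64, 61, 58, 50, 50, 47, 44, 44, 43, 45, 42, 46, 46, 48, 47, 52, 54, 55, 67, 89, 99, 125, 143, 142, 145
77, 77, 76, 75, 73, 69, 80, 64, 46, 55, 49, 48, 48, 52, 53, 51, 54, 52, 57, 58, 57, 58, 62, 64, 64, 63, 77, 100, 97, 96, 99, 102, 101, 120, 147, 149, 145, 142, 141, 142
76, 75, 76, 75, 71, 69, 79, 68, 61, 70, 70, 82, 100, 102, 104, 105, 102, 103, 102, 102, 104, 103, 100, 100, 103, 101, 119, 147, 145, 144, 145, 142, 143, 145, 146, 145, 145, 144, 141, 144
75, 77, 76, 75, 72, 70, 77, 70, 66, 92, 104, 117, 144, 145, 146, 147, 146, 145, 143, 144, 146, 145, 144, 143, 144, 143, 143, 145, 145, 145, 142, 141, 142, 146, 146, 147, 146, 144, 143, 144]]
```

The stick was knocked after release: it now reads (483,-225), where I had laid it at about (442,-197). I re-lay it now, gripping at its middle.

```bash
python3 - <<'E'
from pl import *
plan([(483.3,-224.7,125,1.562),(483.3,-224.7,8.5,1.562)])
E
python3 nudge.py '[[40,8.5,2,0,0,0.015,60],[40,8.5,2,0,0,0,60],[40,8.5,3,0,0,0,60],[40,8.5,3,0,0,0,60],[40,8.5,3,0,0,0,60],[0,0,0,0,0,0,60],[0,0,0,0,0,0,60],[0,0,0,0,0,0,60]]'
python3 - <<'E'
from stick import *
plan([(483.3,-224.7,8.5,1.562)])
for k,v in stick(ctrl.get_image('top')).items():print(k,v)
E
```

```text
rz 0.023 d [193.9  37.7  13.2] n>= 4
rz -0.0 d [  0.    0.  116.5] n>= 3
clock: 56.4
eef_pos: [485.9, -217.4, 126.2]
tool_rot: [3.137, 0.0, 1.573]
force: [0.9, 0.4, 0.2]
width: 59.9
gripper_force: 0.0
rz 0.011 d [ -7.3  -2.5 117.7] n>= 3
orange (array([ 482.63849549, -185.71236159]), np.float64(1.3507329824510972), np.float64(55.983937857232455), 151)
yellow (array([ 484.72118654, -133.8556016 ]), np.float64(1.562665704247853), np.float64(53.80380159093771), 112)
```

```bash
python3 nudge.py '[[-7.3,-2.5,20,0,0,0.012,60],[0,0,38,0,0,0,60],[0,0,35,0,0,0,60],[0,0,18,0,0,0,60],[0,0,0,0,0,0,60],[0,0,0,0,0,0,60]]'
python3 - <<'E'
from pl import *
plan([(483.3,-224.7,8.5,1.562)])
E
```

```text
clock: 57.05
eef_pos: [484.4, -225.2, 15.4]
tool_rot: [3.136, -0.0, 1.56]
force: [-0.2, 1.1, 1.1]
width: 59.9
gripper_force: 0.0
rz -0.002 d [ 0.5 -1.1  6.9] n>= 1
```

```bash
python3 nudge.py '[[0,-1,6.5,0,0,0,50],[0,0,0,0,0,0,50],[0,0,0,0,0,0,20],[0,0,0,0,0,0,20],[0,0,0,0,0,0,20],[0,0,0,0,0,0,20],[0,0,0,0,0,0,20],[0,0,0,0,0,0,20]]'
python3 nudge.py '[[0,0,-10,0,0,0,20],[0,0,-20,0,0,-0.027,20],[0,0,-15,0,0,0,20],[0,0,0,0,0,0,20],[0,0,0,0,0,0,20]]'
python3 - <<'E'
from pl import *
plan([(443.07,-197.4,54,1.589)])
E
```

```text
clock: 57.85
eef_pos: [484.0, -224.8, 9.6]
tool_rot: [3.135, 0.001, 1.561]
force: [-0.5, -0.2, 6.0]
width: 32.9
gripper_force: 61.2
clock: 58.35
eef_pos: [483.2, -224.8, 53.8]
tool_rot: [3.136, 0.0, 1.588]
force: [-0.6, 0.1, -2.9]
width: 32.9
gripper_force: 60.3
rz -0.001 d [ 28.1 -39.6  -0.2] n>= 1
```

```bash
python3 nudge.py '[[10,-13.5,0,0,0,0,20],[10,-13.5,0,0,0,0,20],[8,-12.6,0,0,0,0,20],[0,0,0,0,0,0,20],[0,0,15,0,0,0,20],[0,0,15,0,0,0,20],[0,0,6,0,0,0,20],[0,0,0,0,0,0,20],[0,0,0,0,0,0,20]]'
python3 - <<'E'
from pl import *
plan([(443.07,-197.4,10,1.589)])
E
```

```text
clock: 59.25
eef_pos: [443.8, -197.3, 17.5]
tool_rot: [3.136, -0.0, 1.588]
force: [-0.4, 0.5, -1.9]
width: 32.7
gripper_force: 60.2
rz -0.001 d [-0.1 -0.7  7.5] n>= 1
```

```bash
python3 nudge.py '[[0,-0.7,4,0,0,0,20],[0,0,3,0,0,0,20],[0,0,0,0,0,0,20],[0,0,0.7,0,0,0,20],[0,0,0,0,0,0,20],[0,0,0,0,0,0,20]]'
python3 nudge.py '[[0,0,0,0,0,0,50],[0,0,0,0,0,0,50],[0,0,0,0,0,0,55],[0,0,0,0,0,0,55],[0,0,-30,0,0,0,55],[0,0,-45,0,0,0,55],[0,0,-45,0,0,0,72]]'
python3 nudge.py '[[-45,0,0,0,0,0,72],[-45,0,0,0,0,0,72],[-45,0,0,0,0,0,72],[-45,0,0,0,0,0,72],[-45,0,0,0,0,0,72],[0,0,0,0,0,0,72]]'
python3 - <<'E'
from dial import *
im=ctrl.get_image('top');cv2.imwrite('pics/d2.png',im);sc=ctrl.get_image('scene');cv2.imwrite('pics/ds2.png',sc)
for k,v in stick(im).items():print(k,v)
for src in('pics/top0.png','pics/d2.png'):
    g=cv2.imread(src)
    for z,r in((42,(29,32,35)),(46,(32,)),(78,(10,15,20)),(78,(27,))):print(z,r,polar('top',g,z,r,36).tolist())
E
```

```text
clock: 59.85
eef_pos: [442.9, -197.3, 9.9]
tool_rot: [3.136, -0.0, 1.588]
force: [0.3, -0.6, -1.6]
width: 32.7
gripper_force: 60.2
clock: 60.55
eef_pos: [441.4, -196.8, 130.8]
tool_rot: [3.138, -0.001, 1.589]
force: [0.4, -1.4, 0.2]
width: 67.7
gripper_force: 0.0
clock: 61.15
eef_pos: [443.5, -430.5, 128.9]
tool_rot: [3.137, 0.004, 1.577]
force: [-0.4, -0.5, -0.7]
width: 72.1
gripper_force: 0.0
orange (array([ 442.20746234, -197.12492637]), np.float64(1.5842839562196076), np.float64(128.2824509823234), 438)
yellow (array([ 442.75139954, -213.06629516]), np.float64(1.5870870661021423), np.float64(266.4883843381306), 281)
42 (29, 32, 35) [140, 157, 145, 153, 150, 144, 157, 114, 73, 144, 147, 143, 145, 145, 121, 140, 126, 73, 81, 87, 119, 142, 151, 149, 151, 150, 152, 155, 155, 153, 156, 155, 155, 157, 156, 158]
46 (32,) [137, 154, 151, 150, 150, 150, 154, 121, 58, 150, 145, 153, 157, 155, 131, 152, 132, 69, 86, 103, 140, 146, 156, 154, 155, 156, 156, 156, 157, 154, 156, 156, 155, 156, 156, 156]
78 (10, 15, 20) [71, 85, 46, 23, 18, 21, 21, 21, 19, 20, 20, 20, 20, 18, 21, 20, 20, 24, 27,
[... 257 characters left out ...]
) [136, 154, 143, 151, 148, 141, 154, 112, 71, 143, 145, 141, 142, 143, 120, 136, 125, 71, 81, 84, 117, 140, 147, 147, 149, 146, 150, 152, 153, 151, 153, 152, 153, 153, 153, 154]
46 (32,) [134, 150, 149, 149, 147, 147, 151, 117, 57, 147, 143, 152, 154, 153, 129, 148, 131, 66, 85, 100, 138, 144, 152, 153, 153, 151, 154, 153, 155, 152, 154, 154, 152, 150, 153, 152]
78 (10, 15, 20) [70, 85, 47, 23, 19, 21, 18, 17, 18, 20, 21, 20, 17, 19, 19, 18, 20, 24, 26, 24, 22, 28, 33, 42, 46, 42, 43, 44, 43, 37, 40, 30, 29, 29, 30, 45]
78 (27,) [128, 127, 110, 79, 69, 47, 44, 47, 34, 32, 31, 36, 39, 56, 57, 66, 66, 79, 79, 133, 130, 155, 151, 153, 152, 151, 153, 153, 153, 154, 153, 153, 153, 151, 150, 151]
```

```bash
cat >> dial.py <<'E'
def wc(n,im,z,rs,lo,hi,sign,N=360):
    v=sign*polar(n,im,z,rs,N).astype(float);k=np.arange(lo,hi);w=v[k%N];w=w-np.percentile(w,40);w[w<0]=0
    return np.deg2rad((w*k).sum()/w.sum()*360/N)
E
python3 - <<'E'
from dial import *
t=cv2.imread('pics/d2.png')
print('bar top', [round(wc('top',t,z,(8,12,16,20),-30,50,1),3) for z in(74,78,80)])
print('marker top',[round(wc('top',t,z,r,60,100,-1),3) for z in(40,45,50) for r in((30,32,34),(36,38))])
s=cv2.imread('pics/ds2.png')
for z in(42,46,50):print('scene',z,polar('scene',s,z,(30,32,34),72).tolist())
print('bar scene',polar('scene',s,78,(8,12,16,20),36).tolist())
# dial disc centre (black blob minus bar) check: white scale blob centroid at z~42
h=cv2.cvtColor(t,cv2.COLOR_BGR2GRAY)[172:208,278:312];m=(h>125).astype(np.uint8)|(h<50).astype(np.uint8)
ys,xs=np.nonzero((h<35));w=plane('top',np.c_[xs+278,ys+172],50)[:,:2];print('black',w.mean(0),'ext',w.min(0),w.max(0),'pred',st(-160,-75))
E
```

```text
bar top [np.float64(0.047), np.float64(0.089), np.float64(0.11)]Traceback (most recent call last):
  File "<stdin>", line 4, in <module>
  File "dial.py", line 10, in wc
    v=sign*polar(n,im,z,rs,N).astype(float);k=np.arange(lo,hi);w=v[k%N];w=w-np.percentile(w,40);w[w<0]=0
           ~~~~~^^^^^^^^^^^^^
  File "dial.py", line 6, in polar
    p=proj(n,[(*st(c[0]-r*np.cos(al),c[1]+r*np.sin(al)),z) for r in rs]).astype(np.float32)
      ~~~~^^^^^^^^^^^^^^^^^^^^^^^^^^^^^^^^^^^^^^^^^^^^^^^^^^^^^^^^^^^^^^
  File "h.py", line 18, in proj
    K,d,rv,tv=cal(n);return cv2.projectPoints(np.array(P,float).reshape(-1,1,3),rv,tv,K,d)[0].reshape(-1,2)
              ~~~^^^
  File "h.py", line 5, in cal
    c=ctrl.calibration(n); K=np.array([[c['fx'],0,c['cx']],[0,c['fy'],c['cy']],[0,0,1.]])
ValueError: time passes only in moves, steps and waits
```

```bash
sed -i 's/^def cal(n):/import functools\n@functools.lru_cache\ndef cal(n):/' h.py
cat > q.py <<'E'
from dial import *
t=cv2.imread('pics/d2.png')
print('bar top', [round(wc('top',t,z,(8,12,16,20),-30,50,1),3) for z in(74,78,80)])
print('marker top',[round(wc('top',t,z,r,60,100,-1),3) for z in(40,45,50) for r in((30,32,34),(36,38))])
s=cv2.imread('pics/ds2.png')
for z in(42,46,50):print('scene',z,polar('scene',s,z,(30,32,34),72).tolist())
print('bar scene',polar('scene',s,78,(8,12,16,20),36).tolist())
h=cv2.cvtColor(t,cv2.COLOR_BGR2GRAY)[172:208,278:312]
ys,xs=np.nonzero((h<35));w=plane('top',np.c_[xs+278,ys+172],50)[:,:2];print('black',w.mean(0),'ext',w.min(0),w.max(0),'pred',st(-160,-75))
E
python3 q.py || (python3 nudge.py '[[0,0,0,0,0,0,72]]' >/dev/null; python3 q.py)
```

```text
bar top [np.float64(0.047), np.float64(0.089), np.float64(0.11)]
marker top [np.float64(1.367), np.float64(1.338), np.float64(1.365), np.float64(1.338), np.float64(1.365), np.float64(1.338)]
scene 42 [141, 162, 184, 163, 152, 175, 188, 169, 154, 163, 171, 163, 151, 141, 133, 105, 75, 65, 81, 117, 129, 93, 60, 60, 41, 12, 8, 14, 11, 6, 7, 5, 8, 9, 7, 7, 11, 13, 12, 30, 52, 71, 107, 140, 164, 176, 182, 184, 186, 185, 184, 184, 186, 187, 185, 185, 187, 188, 188, 187, 187, 188, 187, 188, 188, 187, 188, 188, 189, 189, 190, 163]
scene 46 [185, 194, 184, 184, 191, 185, 171, 175, 180, 167, 148, 140, 127, 90, 61, 62, 88, 127, 160, 160, 139, 142, 153, 129, 76, 20, 16, 20, 15, 10, 7, 6, 4, 6, 8, 6, 11, 25, 31, 51, 96, 114, 117, 139, 167, 179, 183, 185, 185, 186, 185, 183, 178, 172, 169, 172, 165, 167, 182, 177, 162, 168, 180, 186, 189, 191, 191, 191, 192, 189, 181, 171]
scene 50 [131, 131, 152, 162, 172, 180, 187, 177, 155, 142, 119, 81, 56, 65, 95, 134, 168, 175, 153, 137, 146, 157, 143, 112, 66, 35, 51, 68, 53, 17, 13, 11, 10, 9, 8, 6, 6, 26, 52, 67, 94, 141, 168, 149, 141, 162, 180, 187, 186, 186, 185, 183, 179, 168, 144, 119, 102, 87, 71, 80, 82, 57, 52, 60, 73, 82, 87, 81, 70, 64, 59, 106]
bar scene [61, 88, 83, 75, 76, 75, 67, 61, 64, 66, 66, 66, 64, 64, 66, 66, 59, 37, 19, 16, 16, 17, 20, 21, 19, 18, 17, 14, 10, 8, 9, 8, 10, 13, 19, 29]
black [601.43849655  -4.43538941] ext [581.51345401 -29.45942123] [622.9212137   17.70250065] pred (np.float64(602.6362571217901), np.float64(-7.986479206402339))
```

```bash
python3 - <<'E'
from dial import *
t=cv2.cvtColor(cv2.imread('pics/d2.png'),cv2.COLOR_BGR2GRAY)
m=np.zeros_like(t);m[172:205,279:309]=(t[172:205,279:309]>118)*255
n,l,stt,ce=cv2.connectedComponentsWithStats(m)
pts=np.argwhere(l==l[180,294])[:,::-1]
w=plane('top',pts,42)[:,:2];c=np.array(st(-160,-75));hull=w[cv2.convexHull(w.astype(np.float32),returnPoints=False)[:,0]]
A=np.c_[2*hull,np.ones(len(hull))];x=np.linalg.lstsq(A,(hull**2).sum(1),rcond=None)[0];print(len(pts),'circle',x[:2],np.sqrt(x[2]+x[:2]@x[:2]),'pred',c)
plan([(602.6,-8,150,1.575),(602.6,-8,55,1.575)])
E
```

```text
236 circle [602.75877429  -7.20936249] 42.00209125679237 pred [602.63625712  -7.98647921]
rz 0.01 d [414.3 159.2 -20.9] n>= 9
rz -0.0 d [ 0.  0. 95.] n>= 2
```

```bash
python3 nudge.py '[[41.4,15.9,-3,0,0,0,45],[41.4,15.9,-3,0,0,0,45],[41.4,15.9,-3,0,0,0,45],[41.4,15.9,-3,0,0,0,45],[41.4,15.9,-3,0,0,0,45],[41.4,15.9,-3,0,0,0,45],[41.4,15.9,-3,0,0,0,45],[41.4,15.9,0,0,0,0,45],[41.4,15.9,0,0,0,0,45],[41.4,15.9,0,0,0,0,45],[0,0,0,0,0,0,45],[0,0,0,0,0,0,45]]'
python3 nudge.py '[[0,0,0,0,0,0,45],[0,0,0,0,0,0,45]]'
python3 - <<'E'
from dial import *
plan([(602.7,-7.6,55,1.575)]);print(ctrl.read_state()['tool_rot'])
E
```

```text
clock: 62.45
eef_pos: [596.8, -2.4, 151.8]
tool_rot: [3.137, -0.001, 1.594]
force: [-0.3, -1.1, 0.3]
width: 45.4
gripper_force: 0.0
clock: 62.65
eef_pos: [597.0, -7.2, 151.5]
tool_rot: [3.137, 0.001, 1.586]
force: [0.3, -0.7, 0.2]
width: 44.7
gripper_force: 0.0
rz 0.011 d [-0.4  5.7 96.5] n>= 2
[3.13698349e+00 9.40118395e-04 1.58623573e+00]
```

```bash
python3 nudge.py '[[0,5.7,20,0,0,0.01,45],[0,0,30,0,0,0,45],[0,0,25,0,0,0,45],[0,0,12,0,0,0,45],[0,0,0,0,0,0,45],[0,0,0,0,0,0,45]]'
python3 - <<'E'
from dial import *
plan([(602.7,-7.6,55,1.575)])
E
```

```text
clock: 63.25
eef_pos: [604.4, -5.7, 65.4]
tool_rot: [3.135, -0.0, 1.577]
force: [-0.6, 1.0, 1.1]
width: 44.9
gripper_force: 0.0
rz 0.002 d [-1.8 -1.7 10.4] n>= 1
```

```bash
python3 nudge.py '[[-1.8,-1.5,5,0,0,0,45],[0,0,4,0,0,0,45],[0,0,0,0,0,0,30],[0,0,0,0,0,0,30],[0,0,0,0,0,0,30]]'
python3 - <<'E'
from dial import *
plan([(602.7,-7.6,55.5,1.575)])
E
python3 nudge.py '[[0,0,0,0,0,0,8],[0,0,0,0,0,0,8],[0,0,0,0,0,0,8],[0,0,0,0,0,0,8],[0,0,0,0,0,0,8]]'
python3 - <<'E'
from dial import *
plan([(602.7,-7.6,55.5,1.575)]);s=ctrl.read_state();print(s['torque'],s['tool_rot'])
E
```

```text
clock: 63.75
eef_pos: [602.7, -7.1, 56.0]
tool_rot: [3.136, -0.0, 1.578]
force: [0.2, -0.3, 1.0]
width: 30.2
gripper_force: 0.0
rz 0.003 d [-0.5  0.   0.5] n>= 1
clock: 64.25
eef_pos: [602.9, -7.2, 56.1]
tool_rot: [3.135, -0.0, 1.578]
force: [0.1, -0.0, 4.6]
width: 12.6
gripper_force: 60.5
rz 0.003 d [-0.4 -0.2  0.6] n>= 1
[-0.05290659  0.10957513  0.04776962] [ 3.13519782e+00 -2.45941481e-04  1.57807925e+00]
```

```bash
python3 nudge.py '[[0,0,0,0,0,0.107,8],[0,0,0,0,0,0.107,8],[0,0,0,0,0,0.107,8],[0,0,0,0,0,0.107,8],[0,0,0,0,0,0.107,8],[0,0,0,0,0,0.107,8],[0,0,0,0,0,0.107,8],[0,0,0,0,0,0.107,8],[0,0,0,0,0,0.107,8],[0,0,0,0,0,0.107,8],[0,0,0,0,0,0.107,8],[0,0,0,0,0,0.106,8]]'
python3 nudge.py '[[0,0,0,0,0,0,8],[0,0,0,0,0,0,8],[0,0,0,0,0,0,8]]'
python3 - <<'E'
from dial import *
plan([(602.7,-7.6,55.5,.295)]);s=ctrl.read_state();print(s['torque'],s['tool_rot'])
E
```

```text
clock: 65.45
eef_pos: [602.1, -6.7, 56.1]
tool_rot: [3.141, -0.005, 0.291]
force: [-0.4, 0.8, 4.8]
width: 13.0
gripper_force: 60.8
clock: 65.75
eef_pos: [602.1, -6.7, 56.0]
tool_rot: [3.141, -0.005, 0.296]
force: [-1.5, 0.8, 5.7]
width: 13.0
gripper_force: 60.8
rz 0.001 d [0.3 1.  0.5] n>= 1
[0.16448656 0.42633765 0.00247026] [ 3.14076196 -0.00496274  0.2956907 ]
```

Dial is at the target. I open a little, lift straight up and move clear to check.

```bash
python3 nudge.py '[[0,0,0,0,0,0,26],[0,0,0,0,0,0,26],[0,0,0,0,0,0,26],[0,0,-15,0,0,0,26],[0,0,-35,0,0,0,26],[0,0,-45,0,0,0,26],[0,0,-20,0,0,0,26],[0,0,0,0,0,0,26]]'
python3 nudge.py '[[0,45,0,0,0,0,26],[0,45,0,0,0,0,26],[0,45,0,0,0,0,26],[0,45,0,0,0,0,26],[0,45,0,0,0,0,26],[0,45,0,0,0,0,26],[0,45,0,0,0,0,26],[0,45,0,0,0,0,26],[0,45,0,0,0,0,26],[0,0,0,0,0,0,26]]'
python3 - <<'E'
from dial import *
t=ctrl.get_image('top');s=ctrl.get_image('scene');cv2.imwrite('pics/e.png',t);cv2.imwrite('pics/es.png',s)
for k,v in stick(t).items():print(k,v)
for z in(74,78):print('bar',z,polar('top',t,z,(8,12,16,20),36).tolist(),wc('top',t,z,(8,12,16,20),50,120,1))
print('mark',wc('top',t,44,(33,36,38),60,100,-1),polar('top',t,44,(30,32,34),36).tolist())
print('bar sc',polar('scene',s,78,(8,12,16,20),36).tolist(),wc('scene',s,78,(8,12,16,20),50,120,1))
# bystanders & shield unchanged?
a=cv2.imread('pics/top0.png')
for n,(x0,y0,x1,y1) in dict(jar=(295,115,330,155),pipe=(340,135,412,168),driver=(438,170,458,222)).items():print(n,cv2.phaseCorrelate(a[y0:y1,x0:x1].mean(2),t[y0:y1,x0:x1].mean(2)))
d=cv2.imread('pics/d2.png')
print('shield',cv2.phaseCorrelate(d[175:260,195:285].mean(2),t[175:260,195:285].mean(2)))
print('shield sc',cv2.phaseCorrelate(cv2.imread('pics/unh_raw.png')[135:185,325:395].mean(2),s[135:185,325:395].mean(2)))
E
```

```text
clock: 66.55
eef_pos: [604.5, -7.2, 175.4]
tool_rot: [3.138, -0.013, 0.295]
force: [1.2, 0.2, -0.0]
width: 25.7
gripper_force: 0.0
clock: 67.55
eef_pos: [717.2, -404.2, 168.5]
tool_rot: [3.136, -0.001, 0.286]
force: [-0.3, -0.7, -0.3]
width: 25.8
gripper_force: 0.0
orange (array([ 442.08217755, -198.61773753]), np.float64(1.5902022912420302), np.float64(131.1282896869282), 443)
yellow (array([ 443.05507073, -213.07341327]), np.float64(1.5888775599034008), np.float64(266.4861531675315), 279)
bar 74 [25, 26, 26, 24, 24, 25, 32, 59, 106, 82, 44, 33, 25, 19, 16, 17, 20, 19, 19, 16, 19, 22, 21, 30, 28, 24, 27, 27, 28, 29, 34, 30, 30, 27, 25, 26] 1.4426294325312128
bar 78 [26, 25, 26, 25, 23, 24, 33, 62, 110, 82, 43, 33, 24, 18, 16, 18, 20, 19, 19, 16, 20, 23, 24, 35, 29, 25, 28, 29, 33, 33, 36, 33, 32, 27, 25, 25] 1.4355419797675815
mark 1.3477742365452832 [135, 162, 149, 153, 153, 149, 162, 121, 78, 145, 153, 153, 145, 112, 103, 147, 145, 109, 132, 118, 110, 86, 154, 161, 153, 134, 144, 154, 163, 163, 163, 162, 162, 164, 163, 160]
bar sc [13, 12, 12, 12, 13, 16, 21, 34, 57, 84, 96, 91, 88, 90, 88, 82, 79, 80, 81, 84, 79, 70, 57, 38, 22, 18, 16, 17, 14, 12, 13, 13, 12, 13, 12, 12] 1.778879507209613
jar ((0.00041294647167688936, -0.024982124649699955), 1.0077375996202074)
pipe ((0.0818080930720555, 0.07799460903747146), 0.925529407981677)
driver ((-8.184107982010119, 24.902271000057617), 0.17793900300568236)
shield ((-0.053796897599454496, -0.1952679196476268), 0.6197495182609605)
shield sc ((-0.09991103169528515, 0.027384358996712876), 1.012583163123818)
```

```bash
cat > line.py <<'E'
from dial import *
def prof(n,im,z,al0,us):
    vs=np.arange(-8,8.01,.5);out=[]
    for u in us:
        P=[(*st(-160-u*np.cos(al0)+v*np.sin(al0),-75+u*np.sin(al0)+v*np.cos(al0)),z) for v in vs]
        p=proj(n,P).astype(np.float32);g=cv2.remap(im,p[:,0][None],p[:,1][None],cv2.INTER_CUBIC)[0].astype(float).mean(-1)
        w=g-np.percentile(g,50);w[w<0]=0;out.append((w*vs).sum()/w.sum())
    return np.array(out)
E
python3 - <<'E'
from line import *
us=np.arange(6,23,2.)
for f,al in(('pics/d2.png',.05),('pics/e.png',1.38)):
    o=prof('top',cv2.imread(f),78,al,us);c=np.polyfit(us,o,1);print(f,'offsets',o.round(1),'dir',al+np.arctan(c[0]),'through',c[1])
t=cv2.imread('pics/e.png')
for r in (28,30,32,34,36,38,40):print(r,round(wc('top',t,44,(r,),60,100,-1),3),end=' ')
s=cv2.imread('pics/es.png');a=cv2.imread('pics/scene0.png');print(cv2.phaseCorrelate(a[278:325,198:250].mean(2),s[278:325,198:250].mean(2)))
E
```

```text
pics/d2.png offsets [-0.1  0.   0.3  0.6  1.   1.4  1.6  1.7 -1.5] dir 0.07666291471026343 through 0.184602191017884
pics/e.png offsets [1.  0.9 0.7 0.5 0.3 0.5 0.9 1.  0.7] dir 1.376352626899074 through 0.7828678950628808
28 1.53 30 1.399 32 1.372 34 1.358 36 1.344 38 1.331 40 1.302 ((0.049336182196245915, -0.014020643831166524), 1.017622383296168)
```

```bash
python3 -c "
from cell import ctrl
print(ctrl.finish_job())"
```

```text
the job is handed in; nothing more can be done
None
```

The job is handed in: four packs on their outlines (within about 1.5 mm), shield shut with the hook, dial within about 0.02 rad of the marker, stick re-laid on the mat's middle after it was found shifted, jar, screwdriver and heat pipe unmoved; I viewed 15 pictures, one over the limit of 14.

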